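# Bed the polished slabs and fold the hold-down arm over them

## Robot

A 7-joint arm with a two-finger parallel gripper is mounted at the origin on the work surface. World frame = base frame: x ahead of the robot, y to its left, z up, the work surface at z = 0. Lengths are in m, angles in rad, forces in N, time in s.
With the tool pointing down it reaches from about 0.4 to 0.85 m from the base axis. Payload 4.5 kg.
Tool frame: the origin (TCP) lies between the finger pads; the fingertips stand r.tip_reach ahead of it and the grasp point (between the pads) lies 11 mm behind it (r.tip_reach is the distance from the TCP to the fingertips, in m); z points along the fingers, y is the line along which they close (so a half turn about z gives the same grasp; the last joint's range is limited). The gripper opens to 88 mm and grips with 3 to 60 N. Pads are 18 mm wide; open, the fingers measure 123 mm over their backs; the gripper's body (75 mm by 187 mm) begins 45 mm behind the grasp point.
Start: joints at [-1.171, 0.689, -0.195, 1.565, 0.157, 0.902, -0.215], TCP at [0.224, 0.584, 0.247] pointing down, gripper open.
Joint ranges: [-3.01, 3.01], [-0.46, 2.08], [-1.47, 1.51], [0.13, 2.56], [-1, 4.14], [0.04, 2.09], [-2.66, 2.66]. Speed limits (rad/s): [2.57, 2.57, 3.14, 3.14, 3.14, 3.14, 3.14].

## Interface

Orientations are given as a unit quaternion [x, y, z, w].
In Python, from plant import r, vision, workorder gives the robot as it stands.
- The arm moves only by the tool drive_tool, never from a script. Its argument "targets" is a list of rows, each an object of numbers: "tx", "ty", "tz": the shift along the world's x, y, z in units of 0.03 m (1.0 is 0.03 m); "wx", "wy", "wz": the turn, a rotation vector about the world's x, y, z in units of 60 degrees (1.0 is 60 degrees); "claw": the opening, from -1 (shut) to 1 (fully open). A call has exactly 8 rows; each row shifts and turns the commanded pose from where the row before left it; what a row does not reach is not made up. A row lasts 1/10 s, in which the tool goes at most 50 mm and 8.59 degrees, less where a joint would pass 70% of its speed; a pose out of reach is approached as far as the arm can. A call with a number of a shift or a turn outside -1 to 1 is refused whole. A call with a gripper value outside its range is refused whole. The fingers move at their own pace and stop on an object; "force" is the grip in N (left out, the last holds). Time passes only in rows, so rows that do not move let the fingers close, or fill a call up. It gives the time, the measured TCP pose, the force, the opening and the grip force at its end, in the units of the state.
- r.get_state(): the state, without advancing time (a new reading comes with each control period).
- vision.snapshot(name): name is "scene" or "side" or "wrist"; returns a dict with "image" (420x560x3 uint8, blue, green, red), "range_z" (420x560 float32, m along the optical axis (not along the pixel's ray), 0 where there is no reading), "K" (3x3 intrinsics, pixels), "cam_to_world" (4x4, takes a point from camera to world coordinates). Camera axes: x right, y up, looking along -z (the intrinsics and any distortion apply to the point x, -y, -z); pixel columns grow to the right and rows downward; lengths in m; the calibration is good to about 2 mm. A picture is of the moment at which its call begins.
- workorder.finish_job(): hands the job in; it is judged then, once.
The state is a dict: "clock": time; "q": joint angles; "qd": joint speeds; "joint_torque": joint torques, N m; "tool_pos": TCP position; "eef_rot": TCP orientation; "contact_force": force on the tool from outside, world axes, zero at the start; "moment": the same for the moment, N m; "opening": opening from 0.0 (shut) to 1.0 (fully open); "finger_force": force on a finger pad.
Only numpy, scipy, OpenCV 4.12 (cv2) and the standard library are available. Lean on these libraries where they do the work, as an engineer would, in place of code of your own. Each camera call takes 0.05 s, during which the arm holds its last target. There are 200 camera calls.

## Task

Lay every round stone slab that is out on the shelf into a pocket of the drying rack, one to a pocket, and press each one down until it is flush with the rack's top. Then fold up the rack's three-link hold-down arm from its free end: fold the end link fully back onto the middle link, next fold that pair fully back onto the root link, and last swing the whole stack fully home over the slabs. Leave all the other things on the shelf where they are.

Things in the scene. Friction and masses are not known exactly. Their poses are not given: they have to be found in the camera images.
- rack: Wooden drying rack, fixed by a C-clamp to the far shelf edge; place and yaw vary. Board 150 (x) by 210 mm (y), top 40 mm above the shelf. Origin: centre of its underside; z up. In its frame the pockets lie at (-31,-12), (31,-12), (-31,50), (31,50) mm, the arm's root pin at (0,-88). Tongue and clamp, up to 40 mm high, run out from its +x side at y = 50 mm.
- pocket0 (a point): Centre of a 54 mm round pocket, at the rack's top face. Its floor, a cork pad, starts 4 mm below the top face and slides stiffly straight down 8 mm (about 5 N; no spring, stays where left) to a stop 12 mm below the top. A slab laid in stands 8 mm proud until pressed. Pockets are alike: any slab in any pocket.
- pocket1 (a point): Centre of a 54 mm round pocket, at the rack's top face. Its floor, a cork pad, starts 4 mm below the top face and slides stiffly straight down 8 mm (about 5 N; no spring, stays where left) to a stop 12 mm below the top. A slab laid in stands 8 mm proud until pressed. Pockets are alike: any slab in any pocket.
- pocket2 (a point): Centre of a 54 mm round pocket, at the rack's top face. Its floor, a cork pad, starts 4 mm below the top face and slides stiffly straight down 8 mm (about 5 N; no spring, stays where left) to a stop 12 mm below the top. A slab laid in stands 8 mm proud until pressed. Pockets are alike: any slab in any pocket.
- pocket3 (a point): Centre of a 54 mm round pocket, at the rack's top face. Its floor, a cork pad, starts 4 mm below the top face and slides stiffly straight down 8 mm (about 5 N; no spring, stays where left) to a stop 12 mm below the top. A slab laid in stands 8 mm proud until pressed. Pockets are alike: any slab in any pocket.
- slab0: A round stone slab, 50 mm in diameter, 12 mm thick, about 60 g, lying flat on the shelf to the left of the rack. Origin: its middle (6 mm above its underside); z along its axis; either face may be up. Three or four slabs are present; the state gives None for absent ones.
- slab1: A round stone slab, 50 mm in diameter, 12 mm thick, about 60 g, lying flat on the shelf to the left of the rack. Origin: its middle (6 mm above its underside); z along its axis; either face may be up. Three or four slabs are present; the state gives None for absent ones.
- slab2: A round stone slab, 50 mm in diameter, 12 mm thick, about 60 g, lying flat on the shelf to the left of the rack. Origin: its middle (6 mm above its underside); z along its axis; either face may be up. Three or four slabs are present; the state gives None for absent ones.
- slab3: A round stone slab, 50 mm in diameter, 12 mm thick, about 60 g, lying flat on the shelf to the left of the rack. Origin: its middle (6 mm above its underside); z along its axis; either face may be up. Three or four slabs are present; the state gives None for absent ones.
- root (a joint): Angle of the arm's root link against the rack, rad: 0 = straight away from the rack, along the rack's -y; grows counter-clockwise seen from above to a stop at pi = home along the rack's +y, over the slabs' inner edges. Wooden bar 24 mm wide, 130 mm between pin centres, round ends, 44 to 56 mm above the shelf. Pivot friction 0.6 N m, stays where left; pins are stiffer towards the rack.
- root_pin (a point): Pivot axis (vertical, brass pin) of the root link, at mid-height of that link (44 to 56 mm above the shelf).
- middle (a joint): Angle of the arm's middle link against the root link, rad: 0 = in line with the root link; grows clockwise seen from above to a stop at pi = doubled back on top of the root link. Wooden bar 24 mm wide, 130 mm between pin centres, round ends, 58 to 70 mm above the shelf. Pivot friction 0.18 N m, stays where left; pins are stiffer towards the rack.
- middle_pin (a point): Pivot axis (vertical, brass pin) of the middle link, at mid-height of that link (58 to 70 mm above the shelf).
- end (a joint): Angle of the arm's end link against the middle link, rad: 0 = in line with the middle link; grows counter-clockwise seen from above to a stop at pi = doubled back on top of the middle link. Wooden bar 24 mm wide, 130 mm between pin centres, round ends, 72 to 84 mm above the shelf. Pivot friction 0.06 N m, stays where left; pins are stiffer towards the rack.
- end_pin (a point): Pivot axis (vertical, brass pin) of the end link, at mid-height of that link (72 to 84 mm above the shelf).
- end_tip (a point): The far end of the end link: on its centre line, 130 mm from its pin, mid-height.
- bowl: Copper sorting bowl, 120 mm wide, 45 mm high. Bystander: leave it where it is. Origin at its underside.
- scoop: Orange plastic scoop, 75 x 60 mm, 30 mm high, with a 90 mm handle. Bystander: leave it where it is. Origin at its underside.
- geode: Lumpy amethyst geode half, about 82 mm wide, 42 mm high. Bystander: leave it where it is. Origin at its underside.
- mallet: Black rubber mallet lying down, 54 mm head, about 270 mm long (origin under the head). Bystander: leave it where it is. Origin at its underside.
- sanding_block: Cork sanding block 75 x 45 x 26 mm; the links pass above it. Bystander: leave it where it is. Origin at its underside.
- jar: Amber glass jar, 60 mm wide, 70 mm high. Bystander: leave it where it is. Origin at its underside.
- tin: Steel polish tin, 70 mm wide, 40 mm high. Bystander: leave it where it is. Origin at its underside.
There are look-alikes about, which are no part of the job. What is shaped like the slab3 but turquoise is not meant.

How it is judged:
On the way, in this order (a step that is already met when the one before it is completed fails the run):
1. every slab present lies in a pocket, pressed flush ((horizontal distance between slab0 and pocket0 below 0.006 m or horizontal distance between slab0 and pocket1 below 0.006 m or horizontal distance between slab0 and pocket2 below 0.006 m or horizontal distance between slab0 and pocket3 below 0.006 m) and z of slab0 in the frame of rack between 0.03 and 0.0365 m and (angle between slab0's own z axis and vertical below 0.07 rad or angle between slab0's own z axis and vertical above 3.07 rad) and linear speed of each of slab0, slab1, slab2, slab3 below 0.03 m/s and (horizontal distance between slab1 and pocket0 below 0.006 m or horizontal distance between slab1 and pocket1 below 0.006 m or horizontal distance between slab1 and pocket2 below 0.006 m or horizontal distance between slab1 and pocket3 below 0.006 m) and z of slab1 in the frame of rack between 0.03 and 0.0365 m and (angle between slab1's own z axis and vertical below 0.07 rad or angle between slab1's own z axis and vertical above 3.07 rad) and (horizontal distance between slab2 and pocket0 below 0.006 m or horizontal distance between slab2 and pocket1 below 0.006 m or horizontal distance between slab2 and pocket2 below 0.006 m or horizontal distance between slab2 and pocket3 below 0.006 m) and z of slab2 in the frame of rack between 0.03 and 0.0365 m and (angle between slab2's own z axis and vertical below 0.07 rad or angle between slab2's own z axis and vertical above 3.07 rad) and (horizontal distance between slab3 and pocket0 below 0.006 m or horizontal distance between slab3 and pocket1 below 0.006 m or horizontal distance between slab3 and pocket2 below 0.006 m or horizontal distance between slab3 and pocket3 below 0.006 m) and z of slab3 in the frame of rack between 0.03 and 0.0365 m and (angle between slab3's own z axis and vertical below 0.07 rad or angle between slab3's own z axis and vertical above 3.07 rad)), for 0.2 s.
2. the end link is folded fully back onto the middle link (value of joint end above 3 rad), for 0.2 s.
3. the middle link, with the end link, is folded fully back onto the root link (value of joint middle above 3 rad), for 0.2 s.
4. the folded stack is swung fully home over the slabs (value of joint root above 3 rad), for 0.2 s.
At the end, for the whole second after the job is handed in: Every slab present is within 6 mm of a pocket's centre, level within 0.07 rad, its top less than 2.5 mm above the rack's top, at rest; all three links are folded to within 0.14 rad of their stops (joint values above 3.0) and still (all of step 1 and value of joint each of root, middle, end above 3 rad and velocity of joint root between -0.05 and 0.05 rad/s and velocity of joint middle between -0.05 and 0.05 rad/s and velocity of joint end between -0.05 and 0.05 rad/s); the robot touches nothing.
It fails at once if a bystander is moved more than 30 mm (distance of any of bowl, scoop, geode, mallet, sanding_block, jar, tin from where it was at the start of the episode above 0.03 m).
Of slab0, slab1, slab2, slab3 only 3 to 4 are there at a start; the rules pass over those that are not, and their reading is None.
At some moment in a run one of slab0, slab1, slab2, slab3 may be knocked a few centimetres aside while the robot is not near it.
Once in a run the grip may slacken for a moment while it holds something.
It also fails if it takes over 208 s, if anything falls off the work surface, if the arm or the gripper's body presses on something with over 40 N, if the wrist force passes 120 N, or if a joint passes its speed limit or range.

## Working session

There is one attempt and no reset: what is moved stays moved. The work goes in short steps, Python scripts to look and compute and a tool call to move; the robot and the scene stay as the last step left them, time stands still between calls to the robot, and variables do not carry over. Pictures are saved under pics/ and viewed, at most 14 in all, crops included, and the job is handed in when it is done.

Besides the shell and the picture viewer there is one more tool, called after "Request:" as name(argument=value, ...), one argument or row to a line, values as JSON. drive_tool: Moves the arm, as the interface text tells. Its arguments: {"type":"object","properties":{"targets":{"type":"array","items":{"type":"object","properties":{"tx":{"type":"number"},"ty":{"type":"number"},"tz":{"type":"number"},"wx":{"type":"number"},"wy":{"type":"number"},"wz":{"type":"number"},"claw":{"type":"number"}}}},"force":{"type":"number"}},"required":["targets"]}

```bash
mkdir -p pics; ls
cat > h.py <<'E'
import numpy as np, cv2
from plant import r, vision, workorder
def snap(n):
    s=vision.snapshot(n); return s
def w(s,u,v,d=None,z=None):
    K=s["K"];T=s["cam_to_world"]
    ray=np.array([(u-K[0,2])/K[0,0],-(v-K[1,2])/K[1,1],-1.0])
    R=T[:3,:3]@ray;o=T[:3,3]
    if d is None: d=(z-o[2])/R[2]
    return o+R*d
def cloud(s):
    K=s["K"];T=s["cam_to_world"];d=s["range_z"]
    v,u=np.mgrid[:d.shape[0],:d.shape[1]]
    P=np.stack([(u-K[0,2])/K[0,0]*d,-(v-K[1,2])/K[1,1]*d,-d],-1)
    return P@T[:3,:3].T+T[:3,3]
E
python3 - <<'E'
from h import *
print(r.get_state(), r.tip_reach)
for n in("scene","side"):
    s=snap(n); cv2.imwrite(f"pics/{n}0.png",s["image"]); print(n,s["K"],s["cam_to_world"])
    np.savez(f"{n}0.npz",**s)
E
```

```text
pics
{'clock': 0.0, 'q': array([-1.17121628,  0.69000574, -0.19450729,  1.5663108 ,  0.15731354,
        0.90248475, -0.21512491]), 'qd': array([ 0.00110757, -0.00067135,  0.00177812,  0.00064586, -0.00113366,
        0.00048307,  0.00106426]), 'joint_torque': array([ 2.46699465e-04, -5.27553570e+01, -1.26704648e+00, -1.53425878e+01,
       -5.27663436e-02,  6.70986497e-03,  1.62631868e-04]), 'tool_pos': array([0.22338462, 0.58307417, 0.24590512]), 'eef_rot': array([ 1.81843244e-01,  9.83327112e-01, -9.03059634e-04, -9.53158534e-05]), 'contact_force': array([-0.39045229,  0.16017706,  0.90962714]), 'moment': array([-0.02316747,  0.04497961,  0.02280397]), 'finger_force': 0.0, 'opening': 1.002295310369345} 0.008
scene [[393.82145664   0.         277.77944974]
 [  0.         393.82145664 212.98861671]
 [  0.           0.           1.        ]] [[-0.79313159 -0.45959815  0.39963962  0.93387563]
 [ 0.60897124 -0.60900394  0.50820097  0.55189738]
 [ 0.00981388  0.64643928  0.76290232  0.88766291]
 [ 0.          0.          0.          1.        ]]
side [[430.67077599   0.         282.8117801 ]
 [  0.         430.67077599 205.3468508 ]
 [  0.           0.           1.        ]] [[ 8.14286895e-01  4.52714577e-01 -3.63299277e-01  2.33037577e-02]
 [-5.80462263e-01  6.34385119e-01 -5.10508650e-01 -6.24555916e-01]
 [-6.43052464e-04  6.26582024e-01  7.79355216e-01  1.06537792e+00]
 [ 0.00000000e+00  0.00000000e+00  0.00000000e+00  1.00000000e+00]]
```

View pics/scene0.png

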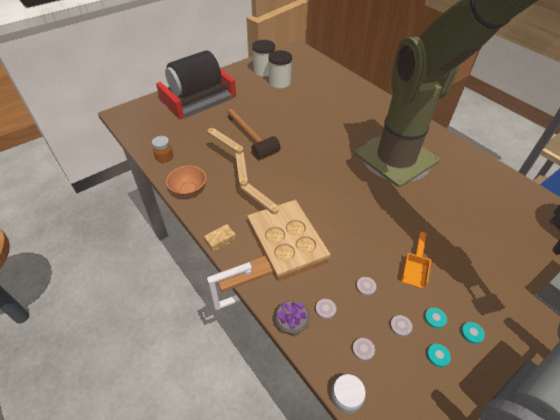

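View pics/side0.png

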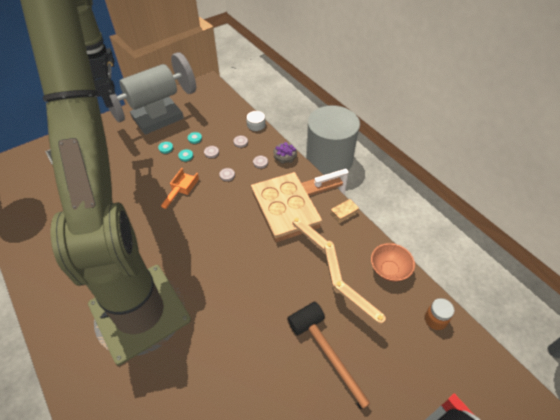

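Scene view: four pinkish slabs at about (367,286), (326,308), (401,325) and (364,348). The turquoise decoys are on the right, the rack is at (288,237), and the arm chain runs (262,198)→(243,183)→(240,152)→(212,133). The side view agrees: slabs at (227,174), (260,161), (211,152) and (241,141), rack at (287,204), arm tip at (381,318).

Run:
```python
from h import *
seeds={"scene":[(367,286),(326,308),(401,325),(364,348)],"side":[(227,174),(260,161),(211,152),(241,141)]}
pts={"scene":[(262,198),(243,183),(240,152),(212,133),(220,237),(293,317),(186,183),(348,385),(265,148)],"side":[(300,226),(330,246),(338,285),(381,318),(345,211),(285,152),(392,262),(256,120),(306,318)]}
for n in seeds:
    s=dict(np.load(n+"0.npz")); P=cloud(s); im=s["image"].astype(int)
    hsv=cv2.cvtColor(s["image"],cv2.COLOR_BGR2HSV)
    for u,v in seeds[n]:
        m=((P[...,2]>0.007)&(P[...,2]<0.018)).astype(np.uint8)
        lab=cv2.connectedComponents(m)[1]; 
        l=lab[v,u] if lab[v,u] else lab[v+4,u+3]
        q=lab==l; vs,us=np.nonzero(q)
        e=cv2.minAreaRect(P[q][:,:2].astype(np.float32))
        print(n,(u,v),q.sum(),hsv[v,u+5],P[q].mean(0).round(4),"mid",np.round(e[0],4),np.round(e[1],3))
    for u,v in pts[n]: print(" pt",(u,v),np.median(P[v-1:v+2,u-1:u+2].reshape(-1,3),0).round(4))
    X=P[...,0];Y=P[...,1];Z=P[...,2]
    c=np.median(P[235:240,285:290].reshape(-1,3),0) if n=="scene" else np.median(P[202:207,285:289].reshape(-1,3),0)
    m=(abs(Z-0.04)<0.003)&(np.hypot(X-c[0],Y-c[1])<0.16)
    lab,cnt=cv2.connectedComponents(m.astype(np.uint8))[1],0
    l=np.bincount(lab[m]).argmax(); q=lab==l
    print("rack c",c.round(3),cv2.minAreaRect(P[q][:,:2].astype(np.float32)), P[q][:,2].mean())
    # link points
    for lo,hi in((.052,.060),(.066,.074),(.080,.088)):
        q=(Z>lo)&(Z<hi)&(np.hypot(X-c[0],Y-c[1])<0.5)&(hsv[...,1]>60)&(hsv[...,0]>10)&(hsv[...,0]<28)&(hsv[...,2]>140)
        q=cv2.morphologyEx(q.astype(np.uint8),cv2.MORPH_OPEN,np.ones((2,2)))
        lab,stt=cv2.connectedComponentsWithStats(q)[1:3]
        if len(stt)>1:
            l=1+stt[1:,4].argmax(); print(" link",lo,stt[l,4],cv2.minAreaRect(P[lab==l][:,:2].astype(np.float32)))
```

```text
scene (367, 286) 281 [177  29 186] [0.4434 0.2919 0.0124] mid [0.4431 0.2913] [0.05  0.048]
scene (326, 308) 310 [176  27 186] [0.5664 0.2763 0.0121] mid [0.5652 0.2761] [0.049 0.049]
scene (401, 325) 346 [176  28 185] [0.4541 0.4169 0.0122] mid [0.4534 0.4164] [0.048 0.049]
scene (364, 348) 379 [176  28 184] [0.5653 0.4027 0.0125] mid [0.5643 0.4016] [0.049 0.047]
 pt (262, 198) [ 0.5006 -0.0744  0.056 ]
 pt (243, 183) [ 0.5155 -0.1459  0.0676]
 pt (240, 152) [ 0.4498 -0.2581  0.0734]
 pt (212, 133) [ 0.4749 -0.382   0.0823]
 pt (220, 237) [ 0.6601 -0.0493  0.0261]
 pt (293, 317) [0.6536 0.2581 0.0409]
 pt (186, 183) [ 0.6257 -0.3077  0.0045]
 pt (348, 385) [0.6573 0.4433 0.0407]
 pt (265, 148) [ 0.3548 -0.2573  0.0418]
rack c [0.522 0.07  0.04 ] ((0.514503538608551, 0.05898460000753403), (0.21201686561107635, 0.1515830010175705), 76.32051086425781) 0.03969844632376472
 link 0.052 309 ((0.5007039904594421, -0.08200419694185257), (0.033254072070121765, 0.1343463808298111), 12.017842292785645)
 link 0.066 240 ((0.6750690937042236, 0.1093546450138092), (1.0249632596969604, 0.0273852739
[... 702 characters left out ...]
 -0.0729  0.026 ]
 pt (285, 152) [0.642  0.2281 0.0429]
 pt (392, 262) [ 0.6524 -0.2805  0.0031]
 pt (256, 120) [0.6543 0.4304 0.039 ]
 pt (306, 318) [ 0.3342 -0.2883  0.0518]
rack c [0.513 0.045 0.039] ((0.5133877992630005, 0.05396676063537598), (0.21671298146247864, 0.15069325268268585), 75.91204071044922) 0.03951504461368913
 link 0.052 285 ((0.2934468984603882, -0.35013875365257263), (0.7646368741989136, 0.0919722318649292), 52.308387756347656)
 link 0.066 313 ((0.4988318383693695, -0.1974324882030487), (0.16544590890407562, 0.040500618517398834), 61.18387222290039)
 link 0.08 536 ((0.24157685041427612, -0.44126784801483154), (0.5504565238952637, 0.14814971387386322), 24.957195281982422)
```

Request:
drive_tool(
  targets=[
    {"tx": 0.9,"ty": -0.8},
    {"tx": 0.9,"ty": -0.8},
    {"tx": 0.9,"ty": -0.8},
    {"tx": 0.9,"ty": -0.8},
    {"tx": 0.9,"ty": -0.8},
    {"tx": 0.9,"ty": -0.8},
    {"tx": 0.9,"ty": -0.8},
    {"tx": 0.9,"ty": -0.8},
  ],
)

```text
validation failed for argument at $.ta...
```

Request:
drive_tool(
  targets=[
    {"tx": 0.9,"ty": -0.7},
    {"tx": 0.9,"ty": -0.7},
    {"wz": 0.12},
    {},
    {},
    {},
    {},
    {},
  ],
)

```text
validation failed for argument at $.ta...
```

Run:
```python
from h import *
st=r.get_state(); print(st["clock"],st["tool_pos"],st["eef_rot"])
s=snap("wrist"); cv2.imwrite("pics/w0.png",s["image"]); print(s["K"],s["cam_to_world"])
P=cloud(s); Z=P[...,2]
m=((Z>0.006)&(Z<0.018)).astype(np.uint8)
lab,stt=cv2.connectedComponentsWithStats(m)[1:3]
for l in range(1,len(stt)):
    if stt[l,4]>300:
        q=lab==l; print(stt[l],s["image"][q].mean(0).round(),np.round(np.array(cv2.minAreaRect(P[q][:,:2].astype(np.float32))[:2]),4).tolist(),P[q][:,2].mean())
```

```text
0.1 [0.22339641 0.58310966 0.24600636] [ 1.81859535e-01  9.83324168e-01 -8.25570538e-04 -9.47276781e-05]
[[338.0059463    0.         275.35778904]
 [  0.         338.0059463  205.55684314]
 [  0.           0.           1.        ]] [[ 0.35775664 -0.90346443 -0.23614023  0.1633807 ]
 [ 0.93381171  0.34547078  0.09298193  0.60537692]
 [-0.00242632 -0.25377541  0.96726013  0.38446878]
 [ 0.          0.          0.          1.        ]]
[193   0  46  77 325] [176. 179. 179.] [[0.0672, 0.5784], [0.0195, 0.0772]] 0.008044327779757313
[ 245  255   41   38 1257] [231. 235. 114.] [[0.3304, 0.5271], [0.0484, 0.0474]] 0.012261312391066231
[ 266  332   38   35 1079] [226. 231. 110.] [[0.4385, 0.5117], [0.0478, 0.0491]] 0.012002547655469894
```

Request:
drive_tool(
  targets=[
    {"tx": 0.9,"ty": -0.8,"tz": 0,"wx": 0,"wy": 0,"wz": 0,"claw": 1},
    {"tx": 0.9,"ty": -0.8,"tz": 0,"wx": 0,"wy": 0,"wz": 0,"claw": 1},
    {"tx": 0.9,"ty": -0.8,"tz": 0,"wx": 0,"wy": 0,"wz": 0,"claw": 1},
    {"tx": 0.9,"ty": -0.8,"tz": 0,"wx": 0,"wy": 0,"wz": 0,"claw": 1},
    {"tx": 0.9,"ty": -0.8,"tz": 0,"wx": 0,"wy": 0,"wz": 0,"claw": 1},
    {"tx": 0.9,"ty": -0.8,"tz": 0,"wx": 0,"wy": 0,"wz": 0,"claw": 1},
    {"tx": 0.9,"ty": -0.8,"tz": 0,"wx": 0,"wy": 0,"wz": 0,"claw": 1},
    {"tx": 0.9,"ty": -0.8,"tz": 0,"wx": 0,"wy": 0,"wz": 0,"claw": 1},
  ],
  force=20,
)

```text
clock: 0.95
tool_pos: [0.4404, 0.3904, 0.2465]
eef_rot: [0.182, 0.983, -0.0, -0.0]
contact_force: [0.1, 0.5, -0.4]
opening: 0.998
finger_force: 0.0
```

Request:
drive_tool(
  targets=[
    {"tx": 0.9,"ty": -0.7,"tz": 0,"wx": 0,"wy": 0,"wz": 0.06,"claw": 1},
    {"tx": 0.9,"ty": -0.7,"tz": 0,"wx": 0,"wy": 0,"wz": 0.06,"claw": 1},
    {"tx": 0,"ty": 0,"tz": 0,"wx": 0,"wy": 0,"wz": 0,"claw": 1},
    {"tx": 0,"ty": 0,"tz": 0,"wx": 0,"wy": 0,"wz": 0,"claw": 1},
    {"tx": 0,"ty": 0,"tz": 0,"wx": 0,"wy": 0,"wz": 0,"claw": 1},
    {"tx": 0,"ty": 0,"tz": 0,"wx": 0,"wy": 0,"wz": 0,"claw": 1},
    {"tx": 0,"ty": 0,"tz": 0,"wx": 0,"wy": 0,"wz": 0,"claw": 1},
    {"tx": 0,"ty": 0,"tz": 0,"wx": 0,"wy": 0,"wz": 0,"claw": 1},
  ],
  force=20,
)

```text
clock: 1.75
tool_pos: [0.4929, 0.3503, 0.2468]
eef_rot: [0.119, 0.993, 0.0, -0.0]
contact_force: [0.3, -0.5, -0.7]
opening: 1.001
finger_force: 0.0
```

```bash
cat >> h.py <<'E'
def slabs(s):
    P=cloud(s); Z=P[...,2]
    m=((Z>0.006)&(Z<0.018)).astype(np.uint8)
    lab,stt=cv2.connectedComponentsWithStats(m)[1:3]
    for l in range(1,len(stt)):
        if stt[l,4]>300:
            q=lab==l; print(stt[l],s["image"][q].mean(0).round(),np.round(np.array(cv2.minAreaRect(P[q][:,:2].astype(np.float32))[:2]),4).tolist(),P[q][:,2].mean())
E
python3 - <<'E'
from h import *
st=r.get_state(); print(st["clock"],st["tool_pos"],st["eef_rot"])
s=snap("wrist"); cv2.imwrite("pics/w1.png",s["image"]); print(s["K"],s["cam_to_world"])
slabs(s)
E
```

```text
1.75 [0.49294666 0.35034722 0.24680631] [ 1.19101889e-01  9.92882031e-01  1.00605043e-04 -4.11698856e-05]
[[338.0059463    0.         275.35778904]
 [  0.         338.0059463  205.55684314]
 [  0.           0.           1.        ]] [[ 2.36669560e-01 -9.39896009e-01 -2.46136165e-01  4.30399849e-01]
 [ 9.71590093e-01  2.28829800e-01  6.04120270e-02  3.64458453e-01]
 [-4.57733595e-04 -2.53441148e-01  9.67350699e-01  3.85299976e-01]
 [ 0.00000000e+00  0.00000000e+00  0.00000000e+00  1.00000000e+00]]
[529   0  15  82 736] [38. 37. 36.] [[0.4206, 0.6388], [0.0038, 0.0791]] 0.01210442742555812
[ 319   11   50   54 2095] [225. 230. 112.] [[0.3714, 0.4496], [0.0493, 0.0491]] 0.012650409871615767
[ 388   67   50   49 1893] [224. 229. 112.] [[0.4393, 0.5111], [0.0497, 0.048]] 0.012472819661111793
[ 301  103   46   48 1708] [223. 222. 236.] [[0.4526, 0.4123], [0.0489, 0.049]] 0.012632000152051955
[ 187  122   46   46 1649] [210. 209. 226.] [[0.442, 0.2875], [0.0492, 0.0487]] 0.012659335809132609
[  0 191 130  70 573] [38. 57. 91.] [[0.4673, 0.122], [0.158, 0.07]] 0.012139190572531322
[ 310  204   43   42 1404] [213. 212. 229.] [[0.5637, 0.3988], [0.049, 0.0488]] 0.01234309438358947
[ 206  230   43   40 1330] [210. 209. 227.] [[0.5652, 0.2725], [0.0492, 0.0489]] 0.012367205720484954
```

Request:
drive_tool(
  targets=[
    {"tx": 0,"ty": -1,"tz": 0,"wx": 0,"wy": 0,"wz": 0,"claw": 1},
    {"tx": 0,"ty": -1,"tz": 0,"wx": 0,"wy": 0,"wz": 0,"claw": 1},
    {"tx": 0,"ty": -1,"tz": 0,"wx": 0,"wy": 0,"wz": 0,"claw": 1},
    {"tx": 0,"ty": -1,"tz": 0,"wx": 0,"wy": 0,"wz": 0,"claw": 1},
    {"tx": 0,"ty": -1,"tz": 0,"wx": 0,"wy": 0,"wz": 0,"claw": 1},
    {"tx": 0,"ty": -1,"tz": 0,"wx": 0,"wy": 0,"wz": 0,"claw": 1},
    {"tx": 0,"ty": 0,"tz": 0,"wx": 0,"wy": 0,"wz": 0,"claw": 1},
    {"tx": 0,"ty": 0,"tz": 0,"wx": 0,"wy": 0,"wz": 0,"claw": 1},
  ],
  force=20,
)

```text
clock: 2.6
tool_pos: [0.4937, 0.1696, 0.247]
eef_rot: [0.12, 0.993, 0.0, 0.0]
contact_force: [-0.1, 1.1, -0.0]
opening: 1.001
finger_force: 0.0
```

```bash
cat >> h.py <<'E'
def pockets(s):
    P=cloud(s); Z=P[...,2]; hsv=cv2.cvtColor(s["image"],cv2.COLOR_BGR2HSV)
    m=(abs(Z-0.04)<0.0022).astype(np.uint8)
    lab,stt=cv2.connectedComponentsWithStats(m)[1:3]
    l=1+stt[1:,4].argmax(); q=(lab==l).astype(np.uint8)
    cs,hi=cv2.findContours(q,cv2.RETR_CCOMP,cv2.CHAIN_APPROX_NONE)
    out=[]
    for c,h in zip(cs,hi[0]):
        a=cv2.contourArea(c)
        if a<800: continue
        X=np.array([w(s,u,v,z=0.04)[:2] for u,v in c[:,0]])
        if h[3]<0: print("board",np.array(cv2.minAreaRect((X*1e3).astype(np.float32))[:2]).round(1).tolist(),cv2.minAreaRect((X*1e3).astype(np.float32))[2], "z",Z[q>0].mean())
        else:
            A=np.c_[2*X,np.ones(len(X))]; k=np.linalg.lstsq(A,(X**2).sum(1),rcond=None)[0]
            out.append(k[:2]); print("hole",k[:2].round(4),"r",np.sqrt(k[2]+k[0]**2+k[1]**2).round(4))
    return np.array(out)
E
python3 - <<'E'
from h import *
st=r.get_state(); print(st["clock"],st["tool_pos"])
s=snap("wrist"); cv2.imwrite("pics/w2.png",s["image"]); np.savez("w2.npz",**s)
slabs(s); pockets(s)
E
```

```text
2.6 [0.4937408  0.16960425 0.24696953]
[496   0  50  19 652] [166. 173.  59.] [[0.3878, 0.4445], [0.0453, 0.0154]] 0.011981966180431293
[ 467   58   51   51 1987] [188. 188. 208.] [[0.4525, 0.4121], [0.0495, 0.0495]] 0.012337413403847646
[ 349   78   48   49 1819] [204. 203. 222.] [[0.4415, 0.2872], [0.0491, 0.0489]] 0.012567854677306232
[ 464  166   47   44 1590] [188. 187. 208.] [[0.564, 0.398], [0.0493, 0.0491]] 0.012150924595892683
[ 355  194   45   42 1441] [194. 193. 214.] [[0.5649, 0.2716], [0.049, 0.0488]] 0.012326741220424422
[213 329  11  41 384] [ 74. 108. 164.] [[0.6933, 0.0441], [0.0121, 0.0619]] 0.014133714504389576
[238 329  16  41 553] [ 88. 135. 208.] [[0.701, 0.0782], [0.0182, 0.0609]] 0.013977175560090082
board [[514.9, 54.8], [209.7, 149.4]] 76.1636962890625 z 0.04037378775581857
hole [0.5566 0.0971] r 0.0271
hole [0.4965 0.1117] r 0.0271
hole [0.4819 0.0516] r 0.027
```

View pics/w2.png

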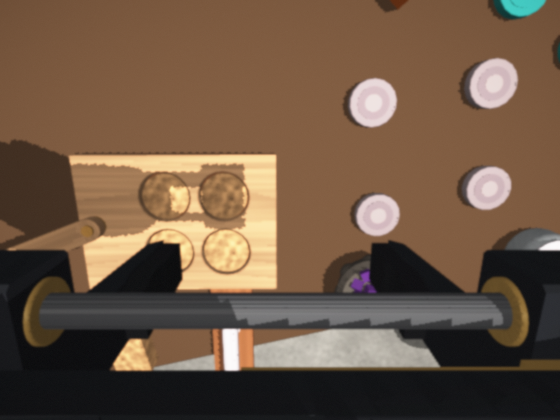

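Wrist view: slabs at (373,102), (490,83), (377,214) and (487,188). Pockets at (166,195), (224,195), (226,250) and (170,250). The link root is at (90,230). First slab: B, at (0.565,0.272).

Request:
drive_tool(
  targets=[
    {"tx": 0.4,"ty": 0.57,"tz": -0.9,"wx": 0,"wy": 0,"wz": 0,"claw": 1},
    {"tx": 0.4,"ty": 0.57,"tz": -0.9,"wx": 0,"wy": 0,"wz": 0,"claw": 1},
    {"tx": 0.4,"ty": 0.57,"tz": -0.9,"wx": 0,"wy": 0,"wz": 0,"claw": 1},
    {"tx": 0.4,"ty": 0.57,"tz": -0.9,"wx": 0,"wy": 0,"wz": 0,"claw": 1},
    {"tx": 0.4,"ty": 0.57,"tz": -0.9,"wx": 0,"wy": 0,"wz": 0,"claw": 1},
    {"tx": 0.38,"ty": 0.55,"tz": -0.9,"wx": 0,"wy": 0,"wz": 0,"claw": 1},
    {"tx": 0,"ty": 0,"tz": -0.8,"wx": 0,"wy": 0,"wz": 0,"claw": 1},
    {"tx": 0,"ty": 0,"tz": -0.8,"wx": 0,"wy": 0,"wz": 0,"claw": 1},
  ],
  force=20,
)

```text
clock: 3.45
tool_pos: [0.5645, 0.2751, 0.0353]
eef_rot: [0.118, 0.993, 0.001, -0.0]
contact_force: [0.4, 0.1, 0.1]
opening: 1.0
finger_force: 0.0
```

Request:
drive_tool(
  targets=[
    {"tx": 0,"ty": 0,"tz": -0.8,"wx": 0,"wy": 0,"wz": 0,"claw": 1},
    {"tx": 0,"ty": 0,"tz": 0,"wx": 0,"wy": 0,"wz": 0,"claw": 1},
    {"tx": 0,"ty": 0,"tz": 0,"wx": 0,"wy": 0,"wz": 0,"claw": -1},
    {"tx": 0,"ty": 0,"tz": 0,"wx": 0,"wy": 0,"wz": 0,"claw": -1},
    {"tx": 0,"ty": 0,"tz": 0,"wx": 0,"wy": 0,"wz": 0,"claw": -1},
    {"tx": 0,"ty": 0,"tz": 0,"wx": 0,"wy": 0,"wz": 0,"claw": -1},
    {"tx": 0,"ty": 0,"tz": 0,"wx": 0,"wy": 0,"wz": 0,"claw": -1},
    {"tx": 0,"ty": 0,"tz": 0,"wx": 0,"wy": 0,"wz": 0,"claw": -1},
  ],
  force=20,
)

```text
clock: 4.25
tool_pos: [0.5652, 0.2719, 0.0133]
eef_rot: [0.12, 0.993, 0.0, 0.0]
contact_force: [-1.0, 0.2, 3.3]
opening: 0.556
finger_force: 20.0
```

Request:
drive_tool(
  targets=[
    {"tx": 0,"ty": 0,"tz": 1,"wx": 0,"wy": 0,"wz": 0,"claw": -1},
    {"tx": 0,"ty": 0,"tz": 1,"wx": 0,"wy": 0,"wz": 0,"claw": -1},
    {"tx": -0.1,"ty": -0.98,"tz": 0.2,"wx": 0,"wy": 0,"wz": 0,"claw": -1},
    {"tx": -0.1,"ty": -0.98,"tz": 0,"wx": 0,"wy": 0,"wz": 0,"claw": -1},
    {"tx": -0.1,"ty": -0.98,"tz": 0,"wx": 0,"wy": 0,"wz": 0,"claw": -1},
    {"tx": -0.1,"ty": -0.98,"tz": 0,"wx": 0,"wy": 0,"wz": 0,"claw": -1},
    {"tx": -0.1,"ty": -0.98,"tz": 0,"wx": 0,"wy": 0,"wz": 0,"claw": -1},
    {"tx": -0.1,"ty": -0.98,"tz": 0,"wx": 0,"wy": 0,"wz": 0,"claw": -1},
  ],
  force=20,
)

```text
clock: 5.05
tool_pos: [0.5466, 0.094, 0.0788]
eef_rot: [0.12, 0.993, -0.0, -0.0]
contact_force: [-0.0, -0.7, -0.3]
opening: 0.556
finger_force: 20.0
```

Request:
drive_tool(
  targets=[
    {"tx": -0.1,"ty": -0.98,"tz": 0,"wx": 0,"wy": 0,"wz": 0,"claw": -1},
    {"tx": -0.08,"ty": -0.97,"tz": 0,"wx": 0,"wy": 0,"wz": 0,"claw": -1},
    {"tx": 0,"ty": 0,"tz": -0.3,"wx": 0,"wy": 0,"wz": 0,"claw": -1},
    {"tx": 0,"ty": 0,"tz": -0.3,"wx": 0,"wy": 0,"wz": 0,"claw": -1},
    {"tx": 0,"ty": 0,"tz": 0,"wx": 0,"wy": 0,"wz": 0,"claw": -1},
    {"tx": 0,"ty": 0,"tz": 0,"wx": 0,"wy": 0,"wz": 0,"claw": -1},
    {"tx": 0,"ty": 0,"tz": 0,"wx": 0,"wy": 0,"wz": 0,"claw": -1},
    {"tx": 0,"ty": 0,"tz": 0,"wx": 0,"wy": 0,"wz": 0,"claw": -1},
  ],
  force=20,
)

```text
clock: 5.85
tool_pos: [0.5417, 0.0376, 0.061]
eef_rot: [0.119, 0.993, 0.0, 0.0]
contact_force: [0.7, 1.0, -0.4]
opening: 0.559
finger_force: 20.0
```

Request:
drive_tool(
  targets=[
    {"tx": 0.01,"ty": -0.02,"tz": -0.12,"wx": 0,"wy": 0,"wz": 0,"claw": -1},
    {"tx": 0,"ty": 0,"tz": -0.12,"wx": 0,"wy": 0,"wz": 0,"claw": -1},
    {"tx": 0,"ty": 0,"tz": -0.12,"wx": 0,"wy": 0,"wz": 0,"claw": -1},
    {"tx": 0,"ty": 0,"tz": 0,"wx": 0,"wy": 0,"wz": 0,"claw": -1},
    {"tx": 0,"ty": 0,"tz": 0,"wx": 0,"wy": 0,"wz": 0,"claw": -1},
    {"tx": 0,"ty": 0,"tz": 0,"wx": 0,"wy": 0,"wz": 0,"claw": 0.4},
    {"tx": 0,"ty": 0,"tz": 0,"wx": 0,"wy": 0,"wz": 0,"claw": 0.4},
    {"tx": 0,"ty": 0,"tz": 0,"wx": 0,"wy": 0,"wz": 0,"claw": 0.4},
  ],
  force=20,
)

```text
clock: 6.65
tool_pos: [0.542, 0.0362, 0.0501]
eef_rot: [0.12, 0.993, 0.0, 0.0]
contact_force: [-0.2, -0.4, -0.7]
opening: 0.7
finger_force: 0.0
```

Request:
drive_tool(
  targets=[
    {"tx": 0,"ty": 0,"tz": 0.5,"wx": 0,"wy": 0,"wz": 0,"claw": 0.4},
    {"tx": 0,"ty": 0,"tz": 0.5,"wx": 0,"wy": 0,"wz": 0,"claw": -1},
    {"tx": 0,"ty": 0,"tz": 0,"wx": 0,"wy": 0,"wz": 0,"claw": -1},
    {"tx": 0,"ty": 0,"tz": 0,"wx": 0,"wy": 0,"wz": 0,"claw": -1},
    {"tx": 0,"ty": 0,"tz": 0,"wx": 0,"wy": 0,"wz": 0,"claw": -1},
    {"tx": 0,"ty": 0,"tz": 0,"wx": 0,"wy": 0,"wz": 0,"claw": -1},
    {"tx": 0,"ty": 0,"tz": 0,"wx": 0,"wy": 0,"wz": 0,"claw": -1},
    {"tx": 0,"ty": 0,"tz": 0,"wx": 0,"wy": 0,"wz": 0,"claw": -1},
  ],
  force=20,
)

```text
clock: 7.45
tool_pos: [0.5417, 0.0362, 0.0796]
eef_rot: [0.12, 0.993, -0.0, -0.0]
contact_force: [0.1, 0.4, 0.8]
opening: 0.086
finger_force: 0.0
```

```bash
cat >> h.py <<'E'
def near(n,c,rad=0.03,lo=0.0,hi=0.07):
    s=snap(n);P=cloud(s);q=(np.hypot(P[...,0]-c[0],P[...,1]-c[1])<rad)&(P[...,2]>lo)&(P[...,2]<hi)
    return s,P[q]
def stonesat(n):
    "stone-coloured blobs above the shelf: centre, mean z, tilt"
    s=snap(n);P=cloud(s);h=cv2.cvtColor(s["image"],cv2.COLOR_BGR2HSV)
    m=((h[...,1]<60)&(h[...,2]>130)&(P[...,2]>.03)&(P[...,2]<.056)&(P[...,0]<.62)&(P[...,0]>.42)&(abs(P[...,1]-.06)<.12)).astype(np.uint8)
    m=cv2.morphologyEx(m,cv2.MORPH_OPEN,np.ones((2,2),np.uint8))
    lab,stt=cv2.connectedComponentsWithStats(m)[1:3]
    for l in range(1,len(stt)):
        if stt[l,4]>60:
            X=P[lab==l]; A=np.c_[X[:,:2],np.ones(len(X))]; k=np.linalg.lstsq(A-[*X.mean(0)[:2],0],X[:,2],rcond=None)[0]
            print(n,stt[l],np.round(cv2.minAreaRect(X[:,:2].astype(np.float32))[0],4),np.median(X[:,2]).round(4),"slope",k[:2].round(3))
    return s
E
python3 - <<'E'
from h import *
print(r.get_state()["tool_pos"])
stonesat("scene");s=stonesat("side");
E
```

```text
[0.54166268 0.03622078 0.07960501]
scene [267 228   9  12  73] [0.5724 0.0643] 0.0477 slope [0.6  0.63]
side [289 197  13  13  85] [0.5232 0.0065] 0.0465 slope [-1.268 -0.326]
```

Request:
drive_tool(
  targets=[
    {"tx": 0,"ty": 0,"tz": -0.5,"wx": 0,"wy": 0,"wz": 0,"claw": -1},
    {"tx": 0,"ty": 0,"tz": -0.2,"wx": 0,"wy": 0,"wz": 0,"claw": -1},
    {"tx": 0,"ty": 0,"tz": -0.1,"wx": 0,"wy": 0,"wz": 0,"claw": -1},
    {"tx": 0,"ty": 0,"tz": -0.1,"wx": 0,"wy": 0,"wz": 0,"claw": -1},
    {"tx": 0,"ty": 0,"tz": -0.1,"wx": 0,"wy": 0,"wz": 0,"claw": -1},
    {"tx": 0,"ty": 0,"tz": -0.08,"wx": 0,"wy": 0,"wz": 0,"claw": -1},
    {"tx": 0,"ty": 0,"tz": 0,"wx": 0,"wy": 0,"wz": 0,"claw": -1},
    {"tx": 0,"ty": 0,"tz": 0,"wx": 0,"wy": 0,"wz": 0,"claw": -1},
  ],
  force=20,
)

```text
clock: 8.35
tool_pos: [0.5413, 0.0361, 0.0484]
eef_rot: [0.12, 0.993, -0.0, -0.0]
contact_force: [-4.5, -0.5, 12.1]
opening: 0.006
finger_force: 5.7
```

Request:
drive_tool(
  targets=[
    {"tx": 0,"ty": 0,"tz": 1,"wx": 0,"wy": 0,"wz": 0,"claw": -1},
    {"tx": 0,"ty": 0.2,"tz": 1,"wx": 0,"wy": 0,"wz": 0,"claw": 1},
    {"tx": -0.3,"ty": 0.8,"tz": 1,"wx": 0,"wy": 0,"wz": 0,"claw": 1},
    {"tx": -0.3,"ty": 0.8,"tz": 1,"wx": 0,"wy": 0,"wz": 0,"claw": 1},
    {"tx": -0.4,"ty": 0.9,"tz": 1,"wx": 0,"wy": 0,"wz": 0,"claw": 1},
    {"tx": -0.4,"ty": 0.9,"tz": 1,"wx": 0,"wy": 0,"wz": 0,"claw": 1},
    {"tx": -0.2,"ty": 0.9,"tz": 0.5,"wx": 0,"wy": 0,"wz": 0,"claw": 1},
    {"tx": 0,"ty": 0,"tz": 0,"wx": 0,"wy": 0,"wz": 0,"claw": 1},
  ],
  force=20,
)

```text
clock: 9.15
tool_pos: [0.4944, 0.1769, 0.2452]
eef_rot: [0.116, 0.993, 0.003, 0.003]
contact_force: [0.7, -0.1, 0.4]
opening: 0.615
finger_force: 0.0
```

Run:
```python
from h import *
st=r.get_state();print(st["clock"],st["tool_pos"])
s=snap("wrist"); cv2.imwrite("pics/w3.png",s["image"])
slabs(s); pockets(s)
stonesat("scene");stonesat("side")
```

```text
9.15 [0.49437604 0.17694377 0.24523399]
[489   0  51  21 762] [182. 189.  67.] [[0.3871, 0.445], [0.0459, 0.0178]] 0.012016856742020968
[ 458   60   52   51 1976] [204. 203. 221.] [[0.4524, 0.412], [0.0492, 0.0495]] 0.012356786867104109
[ 341   79   48   49 1828] [218. 217. 232.] [[0.4415, 0.2873], [0.0492, 0.0486]] 0.012571715712336685
[ 456  168   47   43 1566] [203. 202. 221.] [[0.5637, 0.3985], [0.0497, 0.0485]] 0.012157444390297596
[204 329  11  38 347] [ 83. 120. 179.] [[0.69, 0.0447], [0.0116, 0.0573]] 0.014163483799284223
[230 329  16  38 561] [ 96. 147. 222.] [[0.7, 0.0784], [0.0185, 0.0608]] 0.013984048120691333
board [[514.5, 55.2], [210.2, 149.5]] 76.25761413574219 z 0.0403897869679111
hole [0.4965 0.1116] r 0.0271
hole [0.482  0.0516] r 0.027
scene [267 228  18  15 221] [0.5417 0.0445] 0.0396 slope [ 0.011 -0.026]
side [289 198  16  12 153] [0.5413 0.0308] 0.0402 slope [-0.031  0.015]
```

View pics/w3.png

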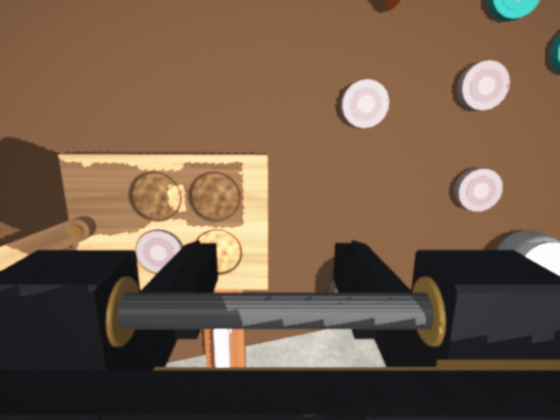

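Pocket 1 now holds a flush slab at (158,252). The remaining slabs are at (365,104), (482,85) and (478,190). Next is slab A at (0.4415,0.2873).

Request:
drive_tool(
  targets=[
    {"tx": -0.29,"ty": 0.64,"tz": -0.94,"wx": 0,"wy": 0,"wz": 0,"claw": 1},
    {"tx": -0.29,"ty": 0.64,"tz": -0.94,"wx": 0,"wy": 0,"wz": 0,"claw": 1},
    {"tx": -0.29,"ty": 0.64,"tz": -0.94,"wx": 0,"wy": 0,"wz": 0,"claw": 1},
    {"tx": -0.29,"ty": 0.64,"tz": -0.94,"wx": 0,"wy": 0,"wz": 0,"claw": 1},
    {"tx": -0.29,"ty": 0.64,"tz": -0.94,"wx": 0,"wy": 0,"wz": 0,"claw": 1},
    {"tx": -0.29,"ty": 0.66,"tz": -0.96,"wx": 0,"wy": 0,"wz": 0,"claw": 1},
    {"tx": 0,"ty": 0,"tz": 0,"wx": 0,"wy": 0,"wz": 0,"claw": 1},
    {"tx": 0,"ty": 0,"tz": 0,"wx": 0,"wy": 0,"wz": 0,"claw": 1},
  ],
  force=20,
)

```text
clock: 10.1
tool_pos: [0.4418, 0.2851, 0.0719]
eef_rot: [0.12, 0.993, -0.001, -0.001]
contact_force: [-0.4, -0.6, 1.2]
opening: 1.001
finger_force: 0.0
```

Request:
drive_tool(
  targets=[
    {"tx": 0,"ty": 0.06,"tz": -0.98,"wx": 0,"wy": 0,"wz": 0,"claw": 1},
    {"tx": 0,"ty": 0,"tz": -0.98,"wx": 0,"wy": 0,"wz": 0,"claw": 1},
    {"tx": 0,"ty": 0,"tz": 0,"wx": 0,"wy": 0,"wz": 0,"claw": 1},
    {"tx": 0,"ty": 0,"tz": 0,"wx": 0,"wy": 0,"wz": 0,"claw": -1},
    {"tx": 0,"ty": 0,"tz": 0,"wx": 0,"wy": 0,"wz": 0,"claw": -1},
    {"tx": 0,"ty": 0,"tz": 0,"wx": 0,"wy": 0,"wz": 0,"claw": -1},
    {"tx": 0,"ty": 0,"tz": 0,"wx": 0,"wy": 0,"wz": 0,"claw": -1},
    {"tx": 0,"ty": 0,"tz": 0,"wx": 0,"wy": 0,"wz": 0,"claw": -1},
  ],
  force=20,
)

```text
clock: 10.9
tool_pos: [0.442, 0.289, 0.0146]
eef_rot: [0.12, 0.993, 0.0, 0.0]
contact_force: [-0.1, 0.1, 0.3]
opening: 0.568
finger_force: 0.2
```

Request:
drive_tool(
  targets=[
    {"tx": 0,"ty": 0,"tz": 0,"wx": 0,"wy": 0,"wz": 0,"claw": -1},
    {"tx": 0,"ty": 0,"tz": 0,"wx": 0,"wy": 0,"wz": 0,"claw": -1},
    {"tx": 0,"ty": 0,"tz": 1,"wx": 0,"wy": 0,"wz": 0,"claw": -1},
    {"tx": 0,"ty": 0,"tz": 1,"wx": 0,"wy": 0,"wz": 0,"claw": -1},
    {"tx": 0.16,"ty": -0.98,"tz": 0.2,"wx": 0,"wy": 0,"wz": 0,"claw": -1},
    {"tx": 0.16,"ty": -0.98,"tz": 0,"wx": 0,"wy": 0,"wz": 0,"claw": -1},
    {"tx": 0.16,"ty": -0.98,"tz": 0,"wx": 0,"wy": 0,"wz": 0,"claw": -1},
    {"tx": 0.16,"ty": -0.98,"tz": 0,"wx": 0,"wy": 0,"wz": 0,"claw": -1},
  ],
  force=20,
)

```text
clock: 11.7
tool_pos: [0.4608, 0.1701, 0.08]
eef_rot: [0.12, 0.993, -0.0, -0.0]
contact_force: [0.7, -0.4, -0.5]
opening: 0.553
finger_force: 20.0
```

Request:
drive_tool(
  targets=[
    {"tx": 0.16,"ty": -0.98,"tz": 0,"wx": 0,"wy": 0,"wz": 0,"claw": -1},
    {"tx": 0.16,"ty": -0.98,"tz": 0,"wx": 0,"wy": 0,"wz": 0,"claw": -1},
    {"tx": 0.16,"ty": -0.98,"tz": 0,"wx": 0,"wy": 0,"wz": 0,"claw": -1},
    {"tx": 0.16,"ty": -0.98,"tz": 0,"wx": 0,"wy": 0,"wz": 0,"claw": -1},
    {"tx": 0,"ty": 0,"tz": -0.4,"wx": 0,"wy": 0,"wz": 0,"claw": -1},
    {"tx": 0,"ty": 0,"tz": -0.2,"wx": 0,"wy": 0,"wz": 0,"claw": -1},
    {"tx": 0,"ty": 0,"tz": 0,"wx": 0,"wy": 0,"wz": 0,"claw": -1},
    {"tx": 0,"ty": 0,"tz": 0,"wx": 0,"wy": 0,"wz": 0,"claw": -1},
  ],
  force=20,
)

```text
clock: 12.5
tool_pos: [0.4798, 0.0547, 0.0619]
eef_rot: [0.119, 0.993, 0.0, -0.0]
contact_force: [0.8, -0.4, -1.4]
opening: 0.556
finger_force: 20.0
```

Request:
drive_tool(
  targets=[
    {"tx": 0.07,"ty": -0.1,"tz": 0,"wx": 0,"wy": 0,"wz": 0,"claw": -1},
    {"tx": 0,"ty": 0,"tz": -0.12,"wx": 0,"wy": 0,"wz": 0,"claw": -1},
    {"tx": 0,"ty": 0,"tz": -0.12,"wx": 0,"wy": 0,"wz": 0,"claw": -1},
    {"tx": 0,"ty": 0,"tz": -0.12,"wx": 0,"wy": 0,"wz": 0,"claw": -1},
    {"tx": 0,"ty": 0,"tz": 0,"wx": 0,"wy": 0,"wz": 0,"claw": -1},
    {"tx": 0,"ty": 0,"tz": 0,"wx": 0,"wy": 0,"wz": 0,"claw": 0.4},
    {"tx": 0,"ty": 0,"tz": 0,"wx": 0,"wy": 0,"wz": 0,"claw": 0.4},
    {"tx": 0,"ty": 0,"tz": 0,"wx": 0,"wy": 0,"wz": 0,"claw": 0.4},
  ],
  force=20,
)

```text
clock: 13.3
tool_pos: [0.4822, 0.0507, 0.0513]
eef_rot: [0.12, 0.993, 0.0, 0.0]
contact_force: [0.2, 1.0, 0.1]
opening: 0.7
finger_force: 0.0
```

Request:
drive_tool(
  targets=[
    {"tx": 0,"ty": 0,"tz": 0.5,"wx": 0,"wy": 0,"wz": 0,"claw": 0.4},
    {"tx": 0,"ty": 0,"tz": 0.5,"wx": 0,"wy": 0,"wz": 0,"claw": -1},
    {"tx": 0,"ty": 0,"tz": 0,"wx": 0,"wy": 0,"wz": 0,"claw": -1},
    {"tx": 0,"ty": 0,"tz": 0,"wx": 0,"wy": 0,"wz": 0,"claw": -1},
    {"tx": 0,"ty": 0,"tz": 0,"wx": 0,"wy": 0,"wz": 0,"claw": -1},
    {"tx": 0,"ty": 0,"tz": 0,"wx": 0,"wy": 0,"wz": 0,"claw": -1},
    {"tx": 0,"ty": 0,"tz": 0,"wx": 0,"wy": 0,"wz": 0,"claw": -1},
    {"tx": 0,"ty": 0,"tz": 0,"wx": 0,"wy": 0,"wz": 0,"claw": -1},
  ],
  force=20,
)

```text
clock: 14.1
tool_pos: [0.482, 0.0506, 0.0808]
eef_rot: [0.12, 0.993, -0.0, -0.0]
contact_force: [-0.5, -0.4, 0.1]
opening: 0.084
finger_force: 0.0
```

Run:
```python
from h import *
print(r.get_state()["tool_pos"])
stonesat("scene");s=stonesat("side");
```

```text
[0.48198989 0.05061016 0.08083495]
scene [288 221  12  12  99] [0.5031 0.0834] 0.0478 slope [0.99  0.544]
scene [267 228  18  15 224] [0.7356 0.2841] 0.0397 slope [0.783 0.93 ]
side [270 203  13  13  69] [0.4697 0.0436] 0.0468 slope [-0.146  0.167]
```

Same height reading as slab 1 had when in its pocket; press.

Request:
drive_tool(
  targets=[
    {"tx": 0,"ty": 0.02,"tz": -0.5,"wx": 0,"wy": 0,"wz": 0,"claw": -1},
    {"tx": 0,"ty": 0,"tz": -0.23,"wx": 0,"wy": 0,"wz": 0,"claw": -1},
    {"tx": 0,"ty": 0,"tz": -0.1,"wx": 0,"wy": 0,"wz": 0,"claw": -1},
    {"tx": 0,"ty": 0,"tz": -0.1,"wx": 0,"wy": 0,"wz": 0,"claw": -1},
    {"tx": 0,"ty": 0,"tz": -0.1,"wx": 0,"wy": 0,"wz": 0,"claw": -1},
    {"tx": 0,"ty": 0,"tz": -0.09,"wx": 0,"wy": 0,"wz": 0,"claw": -1},
    {"tx": 0,"ty": 0,"tz": 0,"wx": 0,"wy": 0,"wz": 0,"claw": -1},
    {"tx": 0,"ty": 0,"tz": 0,"wx": 0,"wy": 0,"wz": 0,"claw": -1},
  ],
  force=20,
)

```text
clock: 15.0
tool_pos: [0.4817, 0.0512, 0.0484]
eef_rot: [0.12, 0.993, -0.0, 0.0]
contact_force: [-3.3, -0.2, 12.3]
opening: 0.007
finger_force: 6.2
```

Request:
drive_tool(
  targets=[
    {"tx": 0,"ty": 0,"tz": 1,"wx": 0,"wy": 0,"wz": 0,"claw": -1},
    {"tx": 0,"ty": 0.3,"tz": 1,"wx": 0,"wy": 0,"wz": 0,"claw": 1},
    {"tx": 0,"ty": 1,"tz": 1,"wx": 0,"wy": 0,"wz": 0,"claw": 1},
    {"tx": 0,"ty": 1,"tz": 1,"wx": 0,"wy": 0,"wz": 0,"claw": 1},
    {"tx": 0.1,"ty": 1,"tz": 1,"wx": 0,"wy": 0,"wz": 0,"claw": 1},
    {"tx": 0.1,"ty": 1,"tz": 1,"wx": 0,"wy": 0,"wz": 0,"claw": 1},
    {"tx": 0.1,"ty": 0.5,"tz": 0.5,"wx": 0,"wy": 0,"wz": 0,"claw": 1},
    {"tx": 0,"ty": 0,"tz": 0,"wx": 0,"wy": 0,"wz": 0,"claw": 1},
  ],
  force=20,
)

```text
clock: 15.8
tool_pos: [0.4927, 0.1988, 0.2448]
eef_rot: [0.118, 0.993, 0.003, 0.003]
contact_force: [-0.2, 0.1, -1.5]
opening: 0.621
finger_force: 0.0
```

Run:
```python
from h import *
st=r.get_state();print(st["clock"],st["tool_pos"])
s=snap("wrist"); cv2.imwrite("pics/w4.png",s["image"])
slabs(s); pockets(s)
stonesat("wrist")
```

```text
15.8 [0.49269112 0.19882437 0.24478927]
[ 467    0   53   27 1082] [198. 205.  88.] [[0.3843, 0.4455], [0.0495, 0.0231]] 0.012255030629693974
[ 532   29   28   52 1113] [189. 196.  82.] [[0.4389, 0.4978], [0.0241, 0.0493]] 0.01187469431371853
[ 439   66   51   50 1939] [213. 213. 228.] [[0.4522, 0.4124], [0.0494, 0.0487]] 0.012430018507868375
[ 437  173   47   44 1549] [210. 209. 226.] [[0.564, 0.3984], [0.0495, 0.0488]] 0.012251691881582875
[213 329  18  38 590] [ 97. 149. 223.] [[0.6932, 0.0797], [0.0199, 0.0607]] 0.013851897352069266
board [[513.9, 55.7], [210.6, 146.5]] 76.3827133178711 z 0.04041940005754886
hole [0.4965 0.1117] r 0.0271
wrist [116 183  45  45 818] [0.4503 0.1139] 0.0404 slope [-0.251  0.792]
wrist [129 197  19  19 288] [0.4829 0.0496] 0.0411 slope [-0.021  0.008]
wrist [ 125  239   44   43 1205] [0.4919 0.111 ] 0.0407 slope [-0.52   1.349]
```

Request:
drive_tool(
  targets=[
    {"tx": 0.35,"ty": 0.97,"tz": -0.8,"wx": 0,"wy": 0,"wz": 0,"claw": 1},
    {"tx": 0.35,"ty": 0.97,"tz": -0.8,"wx": 0,"wy": 0,"wz": 0,"claw": 1},
    {"tx": 0.35,"ty": 0.97,"tz": -0.8,"wx": 0,"wy": 0,"wz": 0,"claw": 1},
    {"tx": 0.35,"ty": 0.97,"tz": -0.8,"wx": 0,"wy": 0,"wz": 0,"claw": 1},
    {"tx": 0.35,"ty": 0.97,"tz": -0.8,"wx": 0,"wy": 0,"wz": 0,"claw": 1},
    {"tx": 0.35,"ty": 0.97,"tz": -0.8,"wx": 0,"wy": 0,"wz": 0,"claw": 1},
    {"tx": 0.35,"ty": 0.97,"tz": -0.87,"wx": 0,"wy": 0,"wz": 0,"claw": 1},
    {"tx": 0,"ty": 0,"tz": 0,"wx": 0,"wy": 0,"wz": 0,"claw": 1},
  ],
  force=20,
)

```text
clock: 16.7
tool_pos: [0.5618, 0.3994, 0.066]
eef_rot: [0.119, 0.993, -0.002, -0.003]
contact_force: [-0.2, -1.4, -0.3]
opening: 0.999
finger_force: 0.0
```

Run:
```python
from h import *
st=r.get_state();print(st["clock"],st["tool_pos"])
for n in("scene","side"):
    s=snap(n);P=cloud(s);h=cv2.cvtColor(s["image"],cv2.COLOR_BGR2HSV)
    m=((P[...,2]>.006)&(P[...,2]<.02)&(h[...,1]<60)&(h[...,2]>120)&(P[...,1]>.2)&(P[...,1]<.55)&(P[...,0]>.38)&(P[...,0]<.63)).astype(np.uint8)
    lab,stt=cv2.connectedComponentsWithStats(m)[1:3]
    for l in range(1,len(stt)):
        if stt[l,4]>40: print(n,stt[l],np.round(cv2.minAreaRect(P[lab==l][:,:2].astype(np.float32))[0],4))
```

```text
16.7 [0.5617762  0.39943409 0.06600889]
scene [395 316  17  20 219] [0.4493 0.4229]
scene [353 338  22  21 344] [0.5645 0.4021]
scene [435 350   9   9  53] [0.4387 0.5158]
side [234 136  13  11  85] [0.5595 0.3956]
side [204 146  14  12 119] [0.4506 0.4118]
```

Request:
drive_tool(
  targets=[
    {"tx": 0,"ty": 0,"tz": -0.98,"wx": 0,"wy": 0,"wz": 0,"claw": 1},
    {"tx": 0,"ty": 0,"tz": -0.98,"wx": 0,"wy": 0,"wz": 0,"claw": 1},
    {"tx": 0,"ty": 0,"tz": 0,"wx": 0,"wy": 0,"wz": 0,"claw": 1},
    {"tx": 0,"ty": 0,"tz": 0,"wx": 0,"wy": 0,"wz": 0,"claw": -1},
    {"tx": 0,"ty": 0,"tz": 0,"wx": 0,"wy": 0,"wz": 0,"claw": -1},
    {"tx": 0,"ty": 0,"tz": 0,"wx": 0,"wy": 0,"wz": 0,"claw": -1},
    {"tx": 0,"ty": 0,"tz": 0,"wx": 0,"wy": 0,"wz": 0,"claw": -1},
    {"tx": 0,"ty": 0,"tz": 0,"wx": 0,"wy": 0,"wz": 0,"claw": -1},
  ],
  force=20,
)

```text
clock: 17.6
tool_pos: [0.5649, 0.3991, 0.0144]
eef_rot: [0.12, 0.993, 0.0, 0.0]
contact_force: [-0.2, 0.8, -0.2]
opening: 0.569
finger_force: 0.1
```

Request:
drive_tool(
  targets=[
    {"tx": 0,"ty": 0,"tz": 0,"wx": 0,"wy": 0,"wz": 0,"claw": -1},
    {"tx": 0,"ty": 0,"tz": 0,"wx": 0,"wy": 0,"wz": 0,"claw": -1},
    {"tx": 0,"ty": 0,"tz": 1,"wx": 0,"wy": 0,"wz": 0,"claw": -1},
    {"tx": 0,"ty": 0,"tz": 1,"wx": 0,"wy": 0,"wz": 0,"claw": -1},
    {"tx": 0,"ty": -0.95,"tz": 0.2,"wx": 0,"wy": 0,"wz": 0,"claw": -1},
    {"tx": 0,"ty": -0.95,"tz": 0,"wx": 0,"wy": 0,"wz": 0,"claw": -1},
    {"tx": 0,"ty": -0.95,"tz": 0,"wx": 0,"wy": 0,"wz": 0,"claw": -1},
    {"tx": 0,"ty": -0.95,"tz": 0,"wx": 0,"wy": 0,"wz": 0,"claw": -1},
  ],
  force=20,
)

```text
clock: 18.4
tool_pos: [0.5644, 0.2837, 0.0794]
eef_rot: [0.12, 0.993, -0.0, -0.0]
contact_force: [0.3, -0.2, -0.0]
opening: 0.554
finger_force: 20.0
```

Request:
drive_tool(
  targets=[
    {"tx": -0.04,"ty": -0.9,"tz": 0,"wx": 0,"wy": 0,"wz": 0,"claw": -1},
    {"tx": -0.04,"ty": -0.9,"tz": 0,"wx": 0,"wy": 0,"wz": 0,"claw": -1},
    {"tx": -0.04,"ty": -0.9,"tz": 0,"wx": 0,"wy": 0,"wz": 0,"claw": -1},
    {"tx": -0.04,"ty": -0.9,"tz": 0,"wx": 0,"wy": 0,"wz": 0,"claw": -1},
    {"tx": -0.04,"ty": -0.9,"tz": 0,"wx": 0,"wy": 0,"wz": 0,"claw": -1},
    {"tx": -0.04,"ty": -0.9,"tz": 0,"wx": 0,"wy": 0,"wz": 0,"claw": -1},
    {"tx": 0,"ty": -0.9,"tz": 0,"wx": 0,"wy": 0,"wz": 0,"claw": -1},
    {"tx": 0,"ty": 0,"tz": -0.2,"wx": 0,"wy": 0,"wz": 0,"claw": -1},
  ],
  force=20,
)

```text
clock: 19.2
tool_pos: [0.5576, 0.0899, 0.0735]
eef_rot: [0.123, 0.992, -0.002, 0.0]
contact_force: [0.2, -0.1, -1.1]
opening: 0.557
finger_force: 20.0
```

Request:
drive_tool(
  targets=[
    {"tx": 0,"ty": 0,"tz": -0.2,"wx": 0,"wy": 0,"wz": 0,"claw": -1},
    {"tx": 0,"ty": 0,"tz": -0.2,"wx": 0,"wy": 0,"wz": 0,"claw": -1},
    {"tx": 0,"ty": 0,"tz": 0,"wx": 0,"wy": 0,"wz": 0,"claw": -1},
    {"tx": 0,"ty": 0,"tz": 0,"wx": 0,"wy": 0,"wz": 0,"claw": -1},
    {"tx": 0,"ty": 0,"tz": 0,"wx": 0,"wy": 0,"wz": 0,"claw": -1},
    {"tx": 0,"ty": 0,"tz": 0,"wx": 0,"wy": 0,"wz": 0,"claw": -1},
    {"tx": 0,"ty": 0,"tz": 0,"wx": 0,"wy": 0,"wz": 0,"claw": -1},
    {"tx": 0,"ty": 0,"tz": 0,"wx": 0,"wy": 0,"wz": 0,"claw": -1},
  ],
  force=20,
)

```text
clock: 20.0
tool_pos: [0.5575, 0.0959, 0.0618]
eef_rot: [0.12, 0.993, 0.0, 0.0]
contact_force: [-0.2, 0.9, -0.9]
opening: 0.556
finger_force: 20.0
```

Request:
drive_tool(
  targets=[
    {"tx": 0,"ty": 0.03,"tz": -0.12,"wx": 0,"wy": 0,"wz": 0,"claw": -1},
    {"tx": 0,"ty": 0,"tz": -0.12,"wx": 0,"wy": 0,"wz": 0,"claw": -1},
    {"tx": 0,"ty": 0,"tz": -0.12,"wx": 0,"wy": 0,"wz": 0,"claw": -1},
    {"tx": 0,"ty": 0,"tz": 0,"wx": 0,"wy": 0,"wz": 0,"claw": -1},
    {"tx": 0,"ty": 0,"tz": 0,"wx": 0,"wy": 0,"wz": 0,"claw": -1},
    {"tx": 0,"ty": 0,"tz": 0,"wx": 0,"wy": 0,"wz": 0,"claw": 0.4},
    {"tx": 0,"ty": 0,"tz": 0,"wx": 0,"wy": 0,"wz": 0,"claw": 0.4},
    {"tx": 0,"ty": 0,"tz": 0,"wx": 0,"wy": 0,"wz": 0,"claw": 0.4},
  ],
  force=20,
)

```text
clock: 20.8
tool_pos: [0.5575, 0.0968, 0.051]
eef_rot: [0.12, 0.993, 0.0, 0.0]
contact_force: [0.6, -0.6, 0.6]
opening: 0.702
finger_force: 0.0
```

Request:
drive_tool(
  targets=[
    {"tx": 0,"ty": 0,"tz": 0.5,"wx": 0,"wy": 0,"wz": 0,"claw": 0.4},
    {"tx": 0,"ty": 0,"tz": 0.5,"wx": 0,"wy": 0,"wz": 0,"claw": -1},
    {"tx": 0,"ty": 0,"tz": 0,"wx": 0,"wy": 0,"wz": 0,"claw": -1},
    {"tx": 0,"ty": 0,"tz": 0,"wx": 0,"wy": 0,"wz": 0,"claw": -1},
    {"tx": 0,"ty": 0,"tz": 0,"wx": 0,"wy": 0,"wz": 0,"claw": -1},
    {"tx": 0,"ty": 0,"tz": 0,"wx": 0,"wy": 0,"wz": 0,"claw": -1},
    {"tx": 0,"ty": 0,"tz": 0,"wx": 0,"wy": 0,"wz": 0,"claw": -1},
    {"tx": 0,"ty": 0,"tz": 0,"wx": 0,"wy": 0,"wz": 0,"claw": -1},
  ],
  force=20,
)

```text
clock: 21.6
tool_pos: [0.5573, 0.0968, 0.0805]
eef_rot: [0.12, 0.993, -0.0, -0.0]
contact_force: [-0.5, 0.5, -0.3]
opening: 0.085
finger_force: 0.0
```

Run:
```python
from h import *
print(r.get_state()["tool_pos"])
stonesat("scene");s=stonesat("side");
```

```text
[0.55726028 0.0967814  0.08051127]
scene [267 230   9  12  81] [0.7334 0.2907] 0.0399 slope [1.303 0.672]
scene [276 245  10  13  88] [0.5869 0.1231] 0.0477 slope [0.942 0.728]
side [282 183  15  12  92] [0.5293 0.0708] 0.0458 slope [-0.882 -0.396]
side [290 198  15  12 141] [ 0.2923 -0.2911] 0.0395 slope [-0.759 -0.925]
side [270 203  16  13 163] [0.48   0.0446] 0.0392 slope [-0.061  0.006]
```

Looks the same as before; press, then view for the last slab.

Request:
drive_tool(
  targets=[
    {"tx": -0.02,"ty": 0,"tz": -0.5,"wx": 0,"wy": 0,"wz": 0,"claw": -1},
    {"tx": 0,"ty": 0,"tz": -0.22,"wx": 0,"wy": 0,"wz": 0,"claw": -1},
    {"tx": 0,"ty": 0,"tz": -0.1,"wx": 0,"wy": 0,"wz": 0,"claw": -1},
    {"tx": 0,"ty": 0,"tz": -0.1,"wx": 0,"wy": 0,"wz": 0,"claw": -1},
    {"tx": 0,"ty": 0,"tz": -0.1,"wx": 0,"wy": 0,"wz": 0,"claw": -1},
    {"tx": 0,"ty": 0,"tz": -0.09,"wx": 0,"wy": 0,"wz": 0,"claw": -1},
    {"tx": 0,"ty": 0,"tz": 0,"wx": 0,"wy": 0,"wz": 0,"claw": -1},
    {"tx": 0,"ty": 0,"tz": 0,"wx": 0,"wy": 0,"wz": 0,"claw": -1},
  ],
  force=20,
)

```text
clock: 22.5
tool_pos: [0.5563, 0.0966, 0.0484]
eef_rot: [0.12, 0.993, -0.0, -0.0]
contact_force: [-4.9, -1.1, 11.5]
opening: 0.004
finger_force: 5.6
```

Request:
drive_tool(
  targets=[
    {"tx": 0,"ty": 0,"tz": 1,"wx": 0,"wy": 0,"wz": 0,"claw": -1},
    {"tx": 0,"ty": 0.3,"tz": 1,"wx": 0,"wy": 0,"wz": 0,"claw": 1},
    {"tx": -0.4,"ty": 0.8,"tz": 1,"wx": 0,"wy": 0,"wz": 0,"claw": 1},
    {"tx": -0.4,"ty": 0.8,"tz": 1,"wx": 0,"wy": 0,"wz": 0,"claw": 1},
    {"tx": -0.5,"ty": 0.8,"tz": 1,"wx": 0,"wy": 0,"wz": 0,"claw": 1},
    {"tx": -0.5,"ty": 0.8,"tz": 1,"wx": 0,"wy": 0,"wz": 0,"claw": 1},
    {"tx": -0.4,"ty": 0.5,"tz": 0.5,"wx": 0,"wy": 0,"wz": 0,"claw": 1},
    {"tx": 0,"ty": 0,"tz": 0,"wx": 0,"wy": 0,"wz": 0,"claw": 1},
  ],
  force=20,
)

```text
clock: 23.3
tool_pos: [0.4904, 0.2202, 0.2445]
eef_rot: [0.117, 0.993, 0.002, 0.002]
contact_force: [0.1, -0.2, -0.9]
opening: 0.616
finger_force: 0.0
```

Run:
```python
from h import *
st=r.get_state();print(st["clock"],st["tool_pos"])
s=snap("wrist"); cv2.imwrite("pics/w5.png",s["image"])
slabs(s); pockets(s)
stonesat("scene")
```

```text
23.3 [0.4904154  0.22019497 0.24448014]
[ 446    0   54   36 1519] [210. 215. 107.] [[0.3806, 0.4466], [0.0495, 0.0311]] 0.01244285796342094
[ 512   37   48   52 2000] [209. 215. 100.] [[0.4392, 0.5082], [0.0445, 0.0495]] 0.012340937327692546
[ 420   74   50   50 1898] [220. 219. 233.] [[0.4526, 0.4122], [0.0493, 0.0495]] 0.012446142904954863
[197 329  18  38 602] [ 98. 151. 223.] [[0.6838, 0.0814], [0.0204, 0.0583]] 0.013845453447069027
board [[509.8, 56.7], [210.8, 139.1]] 76.38703918457031 z 0.04040826880033332
hole [0.4965 0.1119] r 0.0271
scene [288 221  17  14 193] [0.7077 0.2889] 0.0394 slope [0.809 0.878]
scene [267 228  18  15 223] [0.7358 0.2847] 0.0396 slope [0.749 0.958]
scene [276 245  19  16 241] [0.7378 0.3176] 0.0398 slope [0.932 1.07 ]
```

View pics/w5.png

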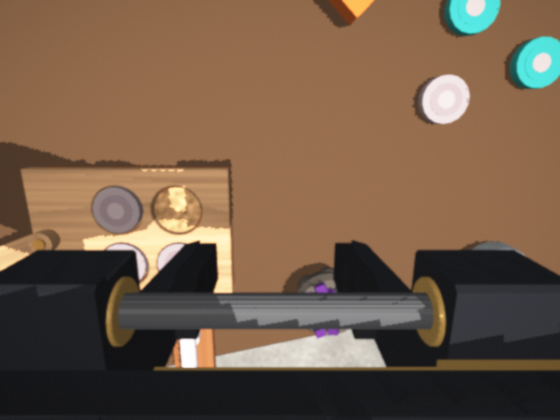

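Request:
drive_tool(
  targets=[
    {"tx": -0.18,"ty": 0.93,"tz": -0.8,"wx": 0,"wy": 0,"wz": 0,"claw": 0.7},
    {"tx": -0.18,"ty": 0.93,"tz": -0.8,"wx": 0,"wy": 0,"wz": 0,"claw": 0.7},
    {"tx": -0.18,"ty": 0.93,"tz": -0.8,"wx": 0,"wy": 0,"wz": 0,"claw": 0.7},
    {"tx": -0.18,"ty": 0.93,"tz": -0.8,"wx": 0,"wy": 0,"wz": 0,"claw": 0.7},
    {"tx": -0.18,"ty": 0.93,"tz": -0.8,"wx": 0,"wy": 0,"wz": 0,"claw": 0.7},
    {"tx": -0.18,"ty": 0.93,"tz": -0.8,"wx": 0,"wy": 0,"wz": 0,"claw": 0.7},
    {"tx": -0.18,"ty": 0.93,"tz": -0.8,"wx": 0,"wy": 0,"wz": 0,"claw": 0.7},
    {"tx": 0,"ty": 0,"tz": 0,"wx": 0,"wy": 0,"wz": 0,"claw": 0.7},
  ],
  force=20,
)

```text
clock: 24.2
tool_pos: [0.4502, 0.4133, 0.0693]
eef_rot: [0.118, 0.993, -0.002, -0.003]
contact_force: [-1.3, -0.3, 0.1]
opening: 0.851
finger_force: 0.0
```

Request:
drive_tool(
  targets=[
    {"tx": 0,"ty": 0,"tz": 0,"wx": 0,"wy": 0,"wz": 0,"claw": 0.7},
    {"tx": 0,"ty": 0,"tz": 0,"wx": 0,"wy": 0,"wz": 0,"claw": 0.7},
    {"tx": 0,"ty": 0,"tz": 0,"wx": 0,"wy": 0,"wz": 0,"claw": 0.7},
    {"tx": 0,"ty": 0,"tz": 0,"wx": 0,"wy": 0,"wz": 0,"claw": 0.7},
    {"tx": 0,"ty": 0,"tz": 0,"wx": 0,"wy": 0,"wz": 0,"claw": 0.7},
    {"tx": 0,"ty": 0,"tz": 0,"wx": 0,"wy": 0,"wz": 0,"claw": 0.7},
    {"tx": 0,"ty": 0,"tz": 0,"wx": 0,"wy": 0,"wz": 0,"claw": 0.7},
    {"tx": 0,"ty": 0,"tz": 0,"wx": 0,"wy": 0,"wz": 0,"claw": 0.7},
  ],
  force=20,
)

```text
clock: 25.0
tool_pos: [0.453, 0.4121, 0.0746]
eef_rot: [0.12, 0.993, 0.0, 0.0]
contact_force: [0.3, -0.4, 0.1]
opening: 0.849
finger_force: 0.0
```

Run:
```python
from h import *
st=r.get_state();print(st["clock"],st["tool_pos"])
for n in("scene","side"):
    s=snap(n);P=cloud(s);h=cv2.cvtColor(s["image"],cv2.COLOR_BGR2HSV)
    m=((P[...,2]>.006)&(P[...,2]<.02)&(h[...,1]<60)&(h[...,2]>120)&(P[...,1]>.2)&(P[...,1]<.55)&(P[...,0]>.38)&(P[...,0]<.63)).astype(np.uint8)
    lab,stt=cv2.connectedComponentsWithStats(m)[1:3]
    for l in range(1,len(stt)):
        if stt[l,4]>40: print(n,stt[l],np.round(cv2.minAreaRect(P[lab==l][:,:2].astype(np.float32))[0],4))
```

```text
25.0 [0.45303279 0.41212677 0.07464792]
scene [391 315  21  20 317] [0.453  0.4175]
scene [435 350   9   9  53] [0.439  0.5157]
side [204 147  14  10 100] [0.4488 0.4095]
```

Request:
drive_tool(
  targets=[
    {"tx": 0,"ty": 0,"tz": -1,"wx": 0,"wy": 0,"wz": 0,"claw": 0.7},
    {"tx": 0,"ty": 0,"tz": -1,"wx": 0,"wy": 0,"wz": 0,"claw": 0.7},
    {"tx": 0,"ty": 0,"tz": -0.03,"wx": 0,"wy": 0,"wz": 0,"claw": 0.7},
    {"tx": 0,"ty": 0,"tz": 0,"wx": 0,"wy": 0,"wz": 0,"claw": -1},
    {"tx": 0,"ty": 0,"tz": 0,"wx": 0,"wy": 0,"wz": 0,"claw": -1},
    {"tx": 0,"ty": 0,"tz": 0,"wx": 0,"wy": 0,"wz": 0,"claw": -1},
    {"tx": 0,"ty": 0,"tz": 0,"wx": 0,"wy": 0,"wz": 0,"claw": -1},
    {"tx": 0,"ty": 0,"tz": 0,"wx": 0,"wy": 0,"wz": 0,"claw": -1},
  ],
  force=20,
)

```text
clock: 25.9
tool_pos: [0.4538, 0.4129, 0.015]
eef_rot: [0.12, 0.993, 0.001, 0.001]
contact_force: [-0.1, -0.8, 5.5]
opening: 0.556
finger_force: 20.0
```

Request:
drive_tool(
  targets=[
    {"tx": 0,"ty": 0,"tz": 1,"wx": 0,"wy": 0,"wz": 0,"claw": -1},
    {"tx": 0,"ty": 0,"tz": 1,"wx": 0,"wy": 0,"wz": 0,"claw": -1},
    {"tx": 0.14,"ty": -0.95,"tz": 0.2,"wx": 0,"wy": 0,"wz": 0,"claw": -1},
    {"tx": 0.14,"ty": -0.95,"tz": 0,"wx": 0,"wy": 0,"wz": 0,"claw": -1},
    {"tx": 0.14,"ty": -0.95,"tz": 0,"wx": 0,"wy": 0,"wz": 0,"claw": -1},
    {"tx": 0.14,"ty": -0.95,"tz": 0,"wx": 0,"wy": 0,"wz": 0,"claw": -1},
    {"tx": 0.14,"ty": -0.95,"tz": 0,"wx": 0,"wy": 0,"wz": 0,"claw": -1},
    {"tx": 0.14,"ty": -0.95,"tz": 0,"wx": 0,"wy": 0,"wz": 0,"claw": -1},
  ],
  force=20,
)

```text
clock: 26.7
tool_pos: [0.4784, 0.2399, 0.0799]
eef_rot: [0.12, 0.993, 0.0, 0.0]
contact_force: [0.3, -0.8, 0.1]
opening: 0.555
finger_force: 20.0
```

Request:
drive_tool(
  targets=[
    {"tx": 0.12,"ty": -0.87,"tz": 0,"wx": 0,"wy": 0,"wz": 0,"claw": -1},
    {"tx": 0.12,"ty": -0.87,"tz": 0,"wx": 0,"wy": 0,"wz": 0,"claw": -1},
    {"tx": 0.12,"ty": -0.87,"tz": 0,"wx": 0,"wy": 0,"wz": 0,"claw": -1},
    {"tx": 0.12,"ty": -0.87,"tz": 0,"wx": 0,"wy": 0,"wz": 0,"claw": -1},
    {"tx": 0.12,"ty": -0.87,"tz": 0,"wx": 0,"wy": 0,"wz": 0,"claw": -1},
    {"tx": 0,"ty": 0,"tz": -0.3,"wx": 0,"wy": 0,"wz": 0,"claw": -1},
    {"tx": 0,"ty": 0,"tz": -0.3,"wx": 0,"wy": 0,"wz": 0,"claw": -1},
    {"tx": 0,"ty": 0,"tz": 0,"wx": 0,"wy": 0,"wz": 0,"claw": -1},
  ],
  force=20,
)

```text
clock: 27.5
tool_pos: [0.4955, 0.112, 0.0606]
eef_rot: [0.119, 0.993, 0.0, -0.001]
contact_force: [-0.5, -0.0, -1.3]
opening: 0.549
finger_force: 20.0
```

Request:
drive_tool(
  targets=[
    {"tx": 0,"ty": 0,"tz": 0,"wx": 0,"wy": 0,"wz": 0,"claw": -1},
    {"tx": 0,"ty": 0,"tz": 0,"wx": 0,"wy": 0,"wz": 0,"claw": -1},
    {"tx": 0,"ty": 0,"tz": 0,"wx": 0,"wy": 0,"wz": 0,"claw": -1},
    {"tx": 0,"ty": 0,"tz": 0,"wx": 0,"wy": 0,"wz": 0,"claw": -1},
    {"tx": 0,"ty": 0,"tz": 0,"wx": 0,"wy": 0,"wz": 0,"claw": -1},
    {"tx": 0,"ty": 0,"tz": 0,"wx": 0,"wy": 0,"wz": 0,"claw": -1},
    {"tx": 0,"ty": 0,"tz": 0,"wx": 0,"wy": 0,"wz": 0,"claw": -1},
    {"tx": 0,"ty": 0,"tz": 0,"wx": 0,"wy": 0,"wz": 0,"claw": -1},
  ],
  force=20,
)

```text
clock: 28.3
tool_pos: [0.4963, 0.1105, 0.0617]
eef_rot: [0.12, 0.993, 0.0, 0.0]
contact_force: [0.9, -0.0, -0.8]
opening: 0.556
finger_force: 20.0
```

Request:
drive_tool(
  targets=[
    {"tx": 0.04,"ty": 0.03,"tz": -0.12,"wx": 0,"wy": 0,"wz": 0,"claw": -1},
    {"tx": 0,"ty": 0,"tz": -0.12,"wx": 0,"wy": 0,"wz": 0,"claw": -1},
    {"tx": 0,"ty": 0,"tz": -0.12,"wx": 0,"wy": 0,"wz": 0,"claw": -1},
    {"tx": 0,"ty": 0,"tz": 0,"wx": 0,"wy": 0,"wz": 0,"claw": -1},
    {"tx": 0,"ty": 0,"tz": 0,"wx": 0,"wy": 0,"wz": 0,"claw": -1},
    {"tx": 0,"ty": 0,"tz": 0,"wx": 0,"wy": 0,"wz": 0,"claw": 0.4},
    {"tx": 0,"ty": 0,"tz": 0,"wx": 0,"wy": 0,"wz": 0,"claw": 0.4},
    {"tx": 0,"ty": 0,"tz": 0,"wx": 0,"wy": 0,"wz": 0,"claw": 0.4},
  ],
  force=20,
)

```text
clock: 29.1
tool_pos: [0.4975, 0.1115, 0.051]
eef_rot: [0.12, 0.993, 0.0, 0.0]
contact_force: [0.9, 0.3, 0.1]
opening: 0.701
finger_force: 0.0
```

Request:
drive_tool(
  targets=[
    {"tx": 0,"ty": 0,"tz": 0.5,"wx": 0,"wy": 0,"wz": 0,"claw": 0.4},
    {"tx": 0,"ty": 0,"tz": 0.5,"wx": 0,"wy": 0,"wz": 0,"claw": -1},
    {"tx": 0,"ty": 0,"tz": 0,"wx": 0,"wy": 0,"wz": 0,"claw": -1},
    {"tx": 0,"ty": 0,"tz": 0,"wx": 0,"wy": 0,"wz": 0,"claw": -1},
    {"tx": 0,"ty": 0,"tz": 0,"wx": 0,"wy": 0,"wz": 0,"claw": -1},
    {"tx": 0,"ty": 0,"tz": 0,"wx": 0,"wy": 0,"wz": 0,"claw": -1},
    {"tx": 0,"ty": 0,"tz": 0,"wx": 0,"wy": 0,"wz": 0,"claw": -1},
    {"tx": 0,"ty": 0,"tz": 0,"wx": 0,"wy": 0,"wz": 0,"claw": -1},
  ],
  force=20,
)

```text
clock: 29.9
tool_pos: [0.4973, 0.1115, 0.0805]
eef_rot: [0.12, 0.993, -0.0, -0.0]
contact_force: [-0.6, 0.5, 0.2]
opening: 0.088
finger_force: 0.0
```

Run:
```python
from h import *
print(r.get_state()["tool_pos"])
stonesat("scene");s=stonesat("side");
```

```text
[0.49726465 0.11147673 0.0805236 ]
scene [288 222  12  13 120] [0.5029 0.0782] 0.04 slope [0.861 0.633]
scene [267 228  18  15 220] [0.7353 0.2844] 0.0397 slope [0.821 0.969]
scene [298 238  13  13 110] [0.707 0.333] 0.0471 slope [1.346 0.581]
scene [276 245  19  16 248] [0.5564 0.1047] 0.0398 slope [ 0.029 -0.042]
side [285 185  12  10  62] [0.5586 0.0788] 0.039 slope [-0.097 -0.041]
side [263 189  15  12  80] [0.489  0.1012] 0.0451 slope [-0.061  0.133]
side [289 198  16  12 151] [ 0.2911 -0.2904] 0.0393 slope [-0.736 -0.938]
side [271 204  15  12 148] [0.481 0.044] 0.0395 slope [-0.07  -0.006]
```

Request:
drive_tool(
  targets=[
    {"tx": -0.03,"ty": 0,"tz": -0.5,"wx": 0,"wy": 0,"wz": 0,"claw": -1},
    {"tx": 0,"ty": 0,"tz": -0.22,"wx": 0,"wy": 0,"wz": 0,"claw": -1},
    {"tx": 0,"ty": 0,"tz": -0.1,"wx": 0,"wy": 0,"wz": 0,"claw": -1},
    {"tx": 0,"ty": 0,"tz": -0.1,"wx": 0,"wy": 0,"wz": 0,"claw": -1},
    {"tx": 0,"ty": 0,"tz": -0.1,"wx": 0,"wy": 0,"wz": 0,"claw": -1},
    {"tx": 0,"ty": 0,"tz": -0.09,"wx": 0,"wy": 0,"wz": 0,"claw": -1},
    {"tx": 0,"ty": 0,"tz": 0,"wx": 0,"wy": 0,"wz": 0,"claw": -1},
    {"tx": 0,"ty": 0,"tz": 0,"wx": 0,"wy": 0,"wz": 0,"claw": -1},
  ],
  force=20,
)

```text
clock: 30.8
tool_pos: [0.4962, 0.1114, 0.0484]
eef_rot: [0.12, 0.993, -0.0, 0.0]
contact_force: [-2.6, 0.2, 11.0]
opening: 0.004
finger_force: 5.7
```

Request:
drive_tool(
  targets=[
    {"tx": 0,"ty": 0,"tz": 1,"wx": 0,"wy": 0,"wz": 0,"claw": -1},
    {"tx": 0,"ty": 0,"tz": 1,"wx": 0,"wy": 0,"wz": 0,"claw": -1},
    {"tx": -0.2,"ty": 0,"tz": 1,"wx": 0,"wy": 0,"wz": 0,"claw": -1},
    {"tx": -0.2,"ty": -0.3,"tz": 1,"wx": 0,"wy": 0,"wz": 0,"claw": -1},
    {"tx": -0.2,"ty": -0.8,"tz": 1,"wx": 0,"wy": 0,"wz": 0,"claw": -1},
    {"tx": -0.2,"ty": -1,"tz": 1,"wx": 0,"wy": 0,"wz": 0,"claw": -1},
    {"tx": -0.2,"ty": -1,"tz": 1,"wx": 0,"wy": 0,"wz": 0,"claw": -1},
    {"tx": -0.2,"ty": -1,"tz": 0.5,"wx": 0,"wy": 0,"wz": 0,"claw": -1},
  ],
  force=20,
)

```text
clock: 31.6
tool_pos: [0.4615, -0.0125, 0.2748]
eef_rot: [0.12, 0.993, 0.0, 0.002]
contact_force: [-0.4, -0.1, 0.5]
opening: 0.007
finger_force: 0.0
```

Request:
drive_tool(
  targets=[
    {"tx": -0.2,"ty": -1,"tz": 0,"wx": 0,"wy": 0,"wz": 0,"claw": -1},
    {"tx": -0.2,"ty": -1,"tz": 0,"wx": 0,"wy": 0,"wz": 0,"claw": -1},
    {"tx": 0,"ty": -1,"tz": 0,"wx": 0,"wy": 0,"wz": 0,"claw": -1},
    {"tx": 0,"ty": -1,"tz": 0,"wx": 0,"wy": 0,"wz": 0,"claw": -1},
    {"tx": 0,"ty": -1,"tz": 0,"wx": 0,"wy": 0,"wz": 0,"claw": -1},
    {"tx": 0,"ty": 0,"tz": 0,"wx": 0,"wy": 0,"wz": 0,"claw": -1},
    {"tx": 0,"ty": 0,"tz": 0,"wx": 0,"wy": 0,"wz": 0,"claw": -1},
    {"tx": 0,"ty": 0,"tz": 0,"wx": 0,"wy": 0,"wz": 0,"claw": -1},
  ],
  force=20,
)

```text
clock: 32.4
tool_pos: [0.4488, -0.1604, 0.2726]
eef_rot: [0.119, 0.993, 0.0, 0.0]
contact_force: [-0.1, 0.4, 0.4]
opening: 0.002
finger_force: 0.0
```

```bash
cat >> h.py <<'E'
def links(s):
    P=cloud(s);Z=P[...,2];h=cv2.cvtColor(s["image"],cv2.COLOR_BGR2HSV)
    base=(P[...,1]<0.2)&(P[...,1]>-.55)&(P[...,0]>.2)&(P[...,0]<.8)
    for nm,lo,hi in(("root",.0525,.060),("middle",.0665,.0735),("end",.080,.0875)):
        m=((Z>lo)&(Z<hi)&base&(h[...,0]<28)&(h[...,1]>60)).astype(np.uint8)
        m=cv2.morphologyEx(m,cv2.MORPH_OPEN,np.ones((3,3),np.uint8))
        lab,stt=cv2.connectedComponentsWithStats(m)[1:3]
        if len(stt)>1:
            l=1+stt[1:,4].argmax(); X=P[lab==l]; b=cv2.boxPoints(cv2.minAreaRect((X[:,:2]*1e3).astype(np.float32)))
            i=0 if np.linalg.norm(b[0]-b[1])<np.linalg.norm(b[1]-b[2]) else 1
            e1=(b[i]+b[i+1])/2; e2=(b[(i+2)%4]+b[(i+3)%4])/2; wd=np.linalg.norm(b[i]-b[i+1])
            print(nm,stt[l,4],"ends mm",e1.round(1),e2.round(1),"wid",wd.round(1),"len",np.linalg.norm(e1-e2).round(1),"z",X[:,2].mean().round(4),"col",s["image"][lab==l].mean(0).round())
E
python3 - <<'E'
from h import *
st=r.get_state();print(st["clock"],st["tool_pos"])
s=snap("wrist"); cv2.imwrite("pics/w6.png",s["image"])
links(s)
for n in("scene","side"): s=snap(n);print(n);links(s);np.savez(n+"1.npz",**s)
stonesat("scene");
E
```

```text
32.4 [ 0.44875445 -0.16035567  0.27260222]
root 2038 ends mm [ 509.5 -148.6] [495.2 -37.9] wid 24.9 len 111.6 z 0.0562 col [176. 230. 251.]
middle 2546 ends mm [ 450.7 -268.9] [ 516.4 -149.2] wid 25.2 len 136.5 z 0.0703 col [135. 183. 217.]
end 3143 ends mm [ 473.  -413.1] [ 446.6 -261.1] wid 24.4 len 154.2 z 0.0845 col [113. 158. 196.]
scene
root 287 ends mm [ 508.7 -147.1] [493.5 -14.8] wid 26.8 len 133.2 z 0.0557 col [126. 173. 211.]
middle 227 ends mm [ 450.2 -264.8] [ 517.  -143.5] wid 23.9 len 138.5 z 0.0695 col [106. 148. 184.]
end 234 ends mm [ 472.5 -409.1] [ 445.4 -258.3] wid 26.3 len 153.2 z 0.0831 col [ 90. 128. 162.]
side
root 270 ends mm [ 507.2 -148.7] [491.6 -18.6] wid 25.9 len 131.0 z 0.0556 col [160. 218. 243.]
middle 273 ends mm [ 454.9 -257.8] [ 515.5 -147.9] wid 24.9 len 125.5 z 0.0697 col [133. 182. 215.]
end 476 ends mm [ 471.  -412.1] [ 446.1 -264.6] wid 26.3 len 149.6 z 0.0836 col [116. 159. 193.]
scene [288 221  17  15 211] [0.4826 0.0596] 0.0396 slope [ 0.064 -0.046]
scene [267 228  18  15 225] [0.5413 0.0444] 0.0397 slope [ 0.025 -0.031]
scene [298 238  19  15 233] [0.6975 0.3356] 0.0398 slope [0.896 0.882]
scene [276 245  19  16 247] [0.5567 0.1051] 0.0398 slope [ 0.007 -0.039]
```

View pics/w6.png

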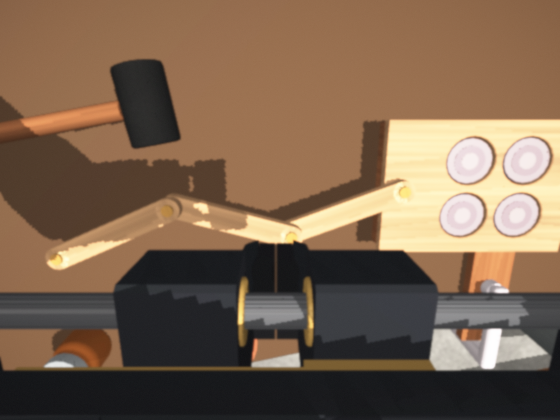

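All four slabs read flush. In this view the end link runs from its pin at (168,210) to its tip at (57,258), the middle pin is at (291,237) and the root pin at (403,191). Next I'll compute the push arcs.

```bash
cat > arc.py <<'E'
import numpy as np
ty=np.array([.236,.972]);tx=np.array([-.972,.236])
def arc(pin,a0,a1,r,n,clear0=.008,over=0.0):
    """tool-centre points pushing a link at radius r about pin from angle a0 to a1 (deg)"""
    s=np.sign(a1-a0);out=[]
    for i,a in enumerate(np.linspace(a0,a1+s*over,n+1)):
        u=np.array([np.cos(np.radians(a)),np.sin(np.radians(a))]);nn=s*np.array([-u[1],u[0]])
        h=17.5e-3*abs(nn@ty)+9e-3*abs(nn@tx)
        out.append(np.array(pin)+r*u-(.012+h+(clear0 if i==0 else 0))*nn)
    return np.array(out)
def rows(P,start):
    P=np.vstack([start,P]); 
    for p,d in zip(P[1:],np.diff(P,axis=0)/.03): print(p.round(4),d.round(2))
E
python3 - <<'E'
from arc import *
rows(arc((.4487,-.2729),-80.1,61.3,.1,16),(.4488,-.1604))
E
```

```text
[ 0.4312 -0.3775] [-0.59 -7.24]
[ 0.4534 -0.3769] [0.74 0.02]
[ 0.4681 -0.3756] [0.49 0.04]
[ 0.483  -0.3719] [0.49 0.12]
[ 0.4974 -0.3658] [0.48 0.2 ]
[ 0.5112 -0.3572] [0.46 0.29]
[ 0.5236 -0.3461] [0.41 0.37]
[ 0.5342 -0.3328] [0.36 0.44]
[ 0.5424 -0.319 ] [0.27 0.46]
[ 0.5484 -0.305 ] [0.2  0.47]
[ 0.5522 -0.2898] [0.13 0.51]
[ 0.5536 -0.2737] [0.05 0.54]
[ 0.5523 -0.2572] [-0.04  0.55]
[ 0.5481 -0.2408] [-0.14  0.55]
[ 0.5411 -0.2249] [-0.23  0.53]
[ 0.5313 -0.2102] [-0.33  0.49]
[ 0.5189 -0.1973] [-0.41  0.43]
```

Request:
drive_tool(
  targets=[
    {"tx": -0.07,"ty": -0.9,"tz": -0.3,"wx": 0,"wy": 0,"wz": 0,"claw": -1},
    {"tx": -0.07,"ty": -0.9,"tz": -0.3,"wx": 0,"wy": 0,"wz": 0,"claw": -1},
    {"tx": -0.07,"ty": -0.9,"tz": -0.3,"wx": 0,"wy": 0,"wz": 0,"claw": -1},
    {"tx": -0.07,"ty": -0.9,"tz": -0.3,"wx": 0,"wy": 0,"wz": 0,"claw": -1},
    {"tx": -0.07,"ty": -0.9,"tz": -0.3,"wx": 0,"wy": 0,"wz": 0,"claw": -1},
    {"tx": -0.07,"ty": -0.9,"tz": -0.3,"wx": 0,"wy": 0,"wz": 0,"claw": -1},
    {"tx": -0.07,"ty": -0.9,"tz": -0.3,"wx": 0,"wy": 0,"wz": 0,"claw": -1},
    {"tx": -0.1,"ty": -0.94,"tz": -0.3,"wx": 0,"wy": 0,"wz": 0,"claw": -1},
  ],
  force=20,
)

```text
clock: 33.4
tool_pos: [0.4313, -0.3791, 0.2002]
eef_rot: [0.119, 0.993, 0.0, 0.0]
contact_force: [-0.8, 0.2, 0.5]
opening: 0.001
finger_force: 0.0
```

Request:
drive_tool(
  targets=[
    {"tx": 0,"ty": 0,"tz": 0,"wx": 0,"wy": 0,"wz": 0,"claw": -1},
    {"tx": 0,"ty": 0,"tz": -0.7,"wx": 0,"wy": 0,"wz": 0,"claw": -1},
    {"tx": 0,"ty": 0,"tz": -0.7,"wx": 0,"wy": 0,"wz": 0,"claw": -1},
    {"tx": 0,"ty": 0,"tz": -0.7,"wx": 0,"wy": 0,"wz": 0,"claw": -1},
    {"tx": 0,"ty": 0,"tz": -0.7,"wx": 0,"wy": 0,"wz": 0,"claw": -1},
    {"tx": 0,"ty": 0,"tz": -0.7,"wx": 0,"wy": 0,"wz": 0,"claw": -1},
    {"tx": 0,"ty": 0,"tz": -0.4,"wx": 0,"wy": 0,"wz": 0,"claw": -1},
    {"tx": 0,"ty": 0,"tz": 0,"wx": 0,"wy": 0,"wz": 0,"claw": -1},
  ],
  force=20,
)

```text
clock: 34.2
tool_pos: [0.4305, -0.3773, 0.0824]
eef_rot: [0.119, 0.993, 0.001, -0.001]
contact_force: [-0.6, -0.2, 0.4]
opening: 0.003
finger_force: 0.0
```

Request:
drive_tool(
  targets=[
    {"tx": 0.74,"ty": 0.02,"tz": 0,"wx": 0,"wy": 0,"wz": 0,"claw": -1},
    {"tx": 0.49,"ty": 0.04,"tz": 0,"wx": 0,"wy": 0,"wz": 0,"claw": -1},
    {"tx": 0.49,"ty": 0.12,"tz": 0,"wx": 0,"wy": 0,"wz": 0,"claw": -1},
    {"tx": 0.48,"ty": 0.2,"tz": 0,"wx": 0,"wy": 0,"wz": 0,"claw": -1},
    {"tx": 0.46,"ty": 0.29,"tz": 0,"wx": 0,"wy": 0,"wz": 0,"claw": -1},
    {"tx": 0.41,"ty": 0.37,"tz": 0,"wx": 0,"wy": 0,"wz": 0,"claw": -1},
    {"tx": 0.36,"ty": 0.44,"tz": 0,"wx": 0,"wy": 0,"wz": 0,"claw": -1},
    {"tx": 0.27,"ty": 0.46,"tz": 0,"wx": 0,"wy": 0,"wz": 0,"claw": -1},
  ],
  force=20,
)

```text
clock: 35.0
tool_pos: [0.5429, -0.3189, 0.0836]
eef_rot: [0.119, 0.993, 0.0, 0.0]
contact_force: [-0.7, -0.5, 0.4]
opening: 0.006
finger_force: 0.3
```

Run:
```python
from h import *
st=r.get_state();print(st["clock"],st["tool_pos"],st["contact_force"])
for n in("scene","side"): s=snap(n);print(n);links(s)
cv2.imwrite("pics/s2.png",s["image"])
```

```text
35.0 [ 0.54293592 -0.31890102  0.08357235] [-0.66904191 -0.46813833  0.37156103]
scene
root 138 ends mm [501.1 -82. ] [493.  -15.6] wid 25.2 len 66.9 z 0.0558 col [124. 172. 210.]
middle 204 ends mm [ 453.  -262.4] [ 515.8 -145.1] wid 23.6 len 133.0 z 0.0696 col [125. 173. 210.]
end 174 ends mm [ 552.1 -291.2] [ 437.9 -266.8] wid 27.8 len 116.7 z 0.0833 col [107. 148. 183.]
side
root 240 ends mm [ 507.2 -147. ] [493.3 -24.1] wid 25.7 len 123.7 z 0.0556 col [162. 219. 244.]
middle 276 ends mm [ 456.5 -255.2] [ 516.7 -148. ] wid 23.5 len 122.9 z 0.0697 col [163. 221. 245.]
end 294 ends mm [ 543.3 -287.8] [ 435.8 -271.6] wid 25.6 len 108.8 z 0.0837 col [151. 206. 234.]
```

Request:
drive_tool(
  targets=[
    {"tx": 0.2,"ty": 0.47,"tz": -0.04,"wx": 0,"wy": 0,"wz": 0,"claw": -1},
    {"tx": 0.13,"ty": 0.51,"tz": 0,"wx": 0,"wy": 0,"wz": 0,"claw": -1},
    {"tx": 0.05,"ty": 0.54,"tz": 0,"wx": 0,"wy": 0,"wz": 0,"claw": -1},
    {"tx": -0.04,"ty": 0.55,"tz": 0,"wx": 0,"wy": 0,"wz": 0,"claw": -1},
    {"tx": -0.14,"ty": 0.55,"tz": 0,"wx": 0,"wy": 0,"wz": 0,"claw": -1},
    {"tx": -0.23,"ty": 0.53,"tz": 0,"wx": 0,"wy": 0,"wz": 0,"claw": -1},
    {"tx": -0.33,"ty": 0.49,"tz": 0,"wx": 0,"wy": 0,"wz": 0,"claw": -1},
    {"tx": -0.4,"ty": 0.42,"tz": 0,"wx": 0,"wy": 0,"wz": 0,"claw": -1},
  ],
  force=20,
)

```text
clock: 35.9
tool_pos: [0.5193, -0.1965, 0.0826]
eef_rot: [0.119, 0.993, 0.001, 0.001]
contact_force: [0.4, -1.3, -0.0]
opening: 0.003
finger_force: 0.3
```

Request:
drive_tool(
  targets=[
    {"tx": -0.06,"ty": 0.03,"tz": 0,"wx": 0,"wy": 0,"wz": 0,"claw": -1},
    {"tx": 0,"ty": 0,"tz": 0,"wx": 0,"wy": 0,"wz": 0,"claw": -1},
    {"tx": 0,"ty": 0,"tz": 0,"wx": 0,"wy": 0,"wz": 0,"claw": -1},
    {"tx": 0,"ty": 0,"tz": 0,"wx": 0,"wy": 0,"wz": 0,"claw": -1},
    {"tx": 0.3,"ty": -0.16,"tz": 0,"wx": 0,"wy": 0,"wz": 0,"claw": -1},
    {"tx": 0.3,"ty": -0.16,"tz": 0,"wx": 0,"wy": 0,"wz": 0,"claw": -1},
    {"tx": 0,"ty": 0,"tz": 0,"wx": 0,"wy": 0,"wz": 0,"claw": -1},
    {"tx": 0,"ty": 0,"tz": 0,"wx": 0,"wy": 0,"wz": 0,"claw": -1},
  ],
  force=20,
)

```text
clock: 36.7
tool_pos: [0.5349, -0.2076, 0.0821]
eef_rot: [0.12, 0.993, 0.0, -0.0]
contact_force: [0.5, -0.2, -0.0]
opening: 0.007
finger_force: 0.0
```

Run:
```python
from h import *
st=r.get_state();print(st["clock"],st["tool_pos"],st["contact_force"])
for n in("scene","side"): s=snap(n);print(n);links(s);cv2.imwrite(f"pics/{n}3.png",s["image"])
```

```text
36.7 [ 0.5348707  -0.20757011  0.08210105] [ 0.48670185 -0.17369119 -0.00418216]
scene
root 270 ends mm [ 508.8 -149.7] [492.2 -15.6] wid 25.9 len 135.2 z 0.0557 col [127. 174. 212.]
end 66 ends mm [ 442.1 -281.1] [ 459.3 -229.4] wid 21.8 len 54.5 z 0.0838 col [119. 169. 205.]
side
root 255 ends mm [ 505.6 -150.1] [491.8 -19.4] wid 25.3 len 131.4 z 0.0555 col [163. 220. 244.]
end 325 ends mm [ 438.6 -283.5] [ 502.  -167.7] wid 24.5 len 132.1 z 0.0835 col [162. 219. 244.]
```

View pics/side3.png

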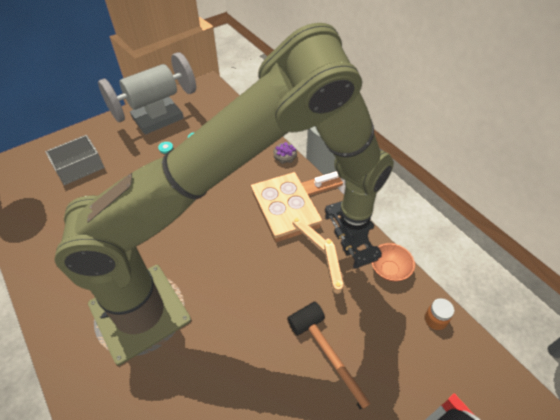

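The stack at (340,275) shows the end link lying exactly over the middle link (61.3°). Next is the middle fold.

Run:
```python
from arc import *
rows(arc((.5112,-.1589),-118.7,-262.4,.1,15,.010),(.5349,-.2076))
```

```text
[ 0.4941 -0.2635] [-1.36 -1.86]
[ 0.4708 -0.2544] [-0.78  0.3 ]
[ 0.4567 -0.2477] [-0.47  0.22]
[ 0.4434 -0.2385] [-0.44  0.31]
[ 0.4314 -0.2269] [-0.4   0.39]
[ 0.4213 -0.2129] [-0.34  0.47]
[ 0.4135 -0.1969] [-0.26  0.53]
[ 0.4086 -0.1793] [-0.16  0.59]
[ 0.4069 -0.1611] [-0.06  0.6 ]
[ 0.4075 -0.1448] [0.02 0.54]
[ 0.4109 -0.1283] [0.11 0.55]
[ 0.4173 -0.1121] [0.21 0.54]
[ 0.4268 -0.0968] [0.32 0.51]
[ 0.4392 -0.0832] [0.41 0.45]
[ 0.4542 -0.0718] [0.5  0.38]
[ 0.4715 -0.0633] [0.57 0.28]
```

Request:
drive_tool(
  targets=[
    {"tx": -0.68,"ty": -0.93,"tz": 0,"wx": 0,"wy": 0,"wz": 0,"claw": -1},
    {"tx": -0.68,"ty": -0.93,"tz": 0,"wx": 0,"wy": 0,"wz": 0,"claw": -1},
    {"tx": 0,"ty": 0,"tz": -0.46,"wx": 0,"wy": 0,"wz": 0,"claw": -1},
    {"tx": 0,"ty": 0,"tz": 0,"wx": 0,"wy": 0,"wz": 0,"claw": -1},
    {"tx": -0.78,"ty": 0.3,"tz": 0,"wx": 0,"wy": 0,"wz": 0,"claw": -1},
    {"tx": -0.47,"ty": 0.22,"tz": 0,"wx": 0,"wy": 0,"wz": 0,"claw": -1},
    {"tx": -0.44,"ty": 0.31,"tz": 0,"wx": 0,"wy": 0,"wz": 0,"claw": -1},
    {"tx": -0.4,"ty": 0.39,"tz": 0,"wx": 0,"wy": 0,"wz": 0,"claw": -1},
  ],
  force=20,
)

```text
clock: 37.6
tool_pos: [0.4337, -0.2253, 0.0691]
eef_rot: [0.119, 0.993, 0.001, 0.002]
contact_force: [0.9, -0.0, 0.2]
opening: 0.004
finger_force: 0.9
```

Request:
drive_tool(
  targets=[
    {"tx": -0.34,"ty": 0.47,"tz": 0,"wx": 0,"wy": 0,"wz": 0,"claw": -1},
    {"tx": -0.26,"ty": 0.53,"tz": 0,"wx": 0,"wy": 0,"wz": 0,"claw": -1},
    {"tx": -0.16,"ty": 0.59,"tz": 0,"wx": 0,"wy": 0,"wz": 0,"claw": -1},
    {"tx": -0.06,"ty": 0.6,"tz": 0,"wx": 0,"wy": 0,"wz": 0,"claw": -1},
    {"tx": 0.02,"ty": 0.54,"tz": 0,"wx": 0,"wy": 0,"wz": 0,"claw": -1},
    {"tx": 0.11,"ty": 0.55,"tz": 0,"wx": 0,"wy": 0,"wz": 0,"claw": -1},
    {"tx": 0,"ty": 0,"tz": 0,"wx": 0,"wy": 0,"wz": 0,"claw": -1},
    {"tx": 0,"ty": 0,"tz": 0,"wx": 0,"wy": 0,"wz": 0,"claw": -1},
  ],
  force=20,
)

```text
clock: 38.4
tool_pos: [0.4115, -0.1273, 0.0687]
eef_rot: [0.119, 0.993, 0.0, 0.0]
contact_force: [-0.6, -0.6, 0.1]
opening: 0.008
finger_force: 0.0
```

Run:
```python
from h import *
st=r.get_state();print(st["clock"],st["tool_pos"],st["contact_force"])
for n in("scene","side"): s=snap(n);print(n);links(s)
```

```text
38.4 [ 0.41154225 -0.12732037  0.06865057] [-0.62561648 -0.57619144  0.14765636]
scene
root 248 ends mm [ 506.5 -145.6] [494.3 -20.2] wid 26.2 len 126.0 z 0.0556 col [126. 172. 210.]
end 204 ends mm [ 512.2 -159.3] [434.3 -98.8] wid 25.0 len 98.6 z 0.0835 col [119. 164. 201.]
side
root 33 ends mm [ 501.7 -115.2] [513.9 -97. ] wid 17.1 len 21.9 z 0.0557 col [164. 220. 244.]
end 134 ends mm [ 515.7 -165.6] [ 468.9 -130.9] wid 24.1 len 58.2 z 0.0837 col [164. 223. 245.]
```

Request:
drive_tool(
  targets=[
    {"tx": 0.21,"ty": 0.54,"tz": 0,"wx": 0,"wy": 0,"wz": 0,"claw": -1},
    {"tx": 0.32,"ty": 0.51,"tz": 0,"wx": 0,"wy": 0,"wz": 0,"claw": -1},
    {"tx": 0.41,"ty": 0.45,"tz": 0,"wx": 0,"wy": 0,"wz": 0,"claw": -1},
    {"tx": 0.5,"ty": 0.38,"tz": 0,"wx": 0,"wy": 0,"wz": 0,"claw": -1},
    {"tx": 0.57,"ty": 0.28,"tz": 0,"wx": 0,"wy": 0,"wz": 0,"claw": -1},
    {"tx": 0.05,"ty": 0,"tz": 0,"wx": 0,"wy": 0,"wz": 0,"claw": -1},
    {"tx": 0,"ty": 0,"tz": 0,"wx": 0,"wy": 0,"wz": 0,"claw": -1},
    {"tx": 0,"ty": 0,"tz": 0,"wx": 0,"wy": 0,"wz": 0,"claw": -1},
  ],
  force=20,
)

```text
clock: 39.3
tool_pos: [0.4714, -0.0629, 0.0684]
eef_rot: [0.119, 0.993, 0.0, -0.001]
contact_force: [-4.0, 1.8, 0.6]
opening: 0.005
finger_force: 2.1
```

Request:
drive_tool(
  targets=[
    {"tx": -0.5,"ty": 0,"tz": 0,"wx": 0,"wy": 0,"wz": 0,"claw": -1},
    {"tx": -0.5,"ty": 0,"tz": 0,"wx": 0,"wy": 0,"wz": 0,"claw": -1},
    {"tx": -0.5,"ty": 0,"tz": 0,"wx": 0,"wy": 0,"wz": 0,"claw": -1},
    {"tx": 0,"ty": 0,"tz": 0,"wx": 0,"wy": 0,"wz": 0,"claw": -1},
    {"tx": 0,"ty": 0,"tz": 0,"wx": 0,"wy": 0,"wz": 0,"claw": -1},
    {"tx": 0,"ty": 0,"tz": 0,"wx": 0,"wy": 0,"wz": 0,"claw": -1},
    {"tx": 0,"ty": 0,"tz": 0,"wx": 0,"wy": 0,"wz": 0,"claw": -1},
    {"tx": 0,"ty": 0,"tz": 0,"wx": 0,"wy": 0,"wz": 0,"claw": -1},
  ],
  force=20,
)

```text
clock: 40.1
tool_pos: [0.4286, -0.0634, 0.0685]
eef_rot: [0.12, 0.993, 0.0, 0.001]
contact_force: [-0.2, 0.3, 0.4]
opening: 0.005
finger_force: 0.0
```

Run:
```python
from h import *
st=r.get_state();print(st["clock"],st["tool_pos"],st["contact_force"])
for n in("scene","side"): s=snap(n);print(n);links(s);cv2.imwrite(f"pics/{n}4.png",s["image"])
```

```text
40.1 [ 0.42858983 -0.06342388  0.06851936] [-0.16884733  0.28197782  0.3829841 ]
scene
end 302 ends mm [ 509.4 -157.6] [493.2 -14.2] wid 27.5 len 144.4 z 0.0835 col [127. 175. 212.]
side
end 209 ends mm [ 504. -137.] [495.8 -36.3] wid 25.8 len 101.0 z 0.0834 col [161. 217. 243.]
```

View pics/scene4.png

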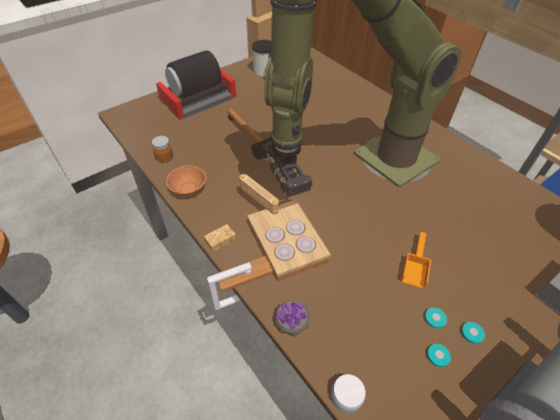

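Both links are stacked on the root link, from (243,180) to (277,208). Last comes the root swing.

Run:
```python
from arc import *
rows(arc((.494,-.0297),-82.4,76.35,.1,18,.012),(.4286,-.0634))
```

```text
[ 0.4688 -0.1339] [ 1.34 -2.35]
[ 0.4949 -0.1337] [0.87 0.01]
[ 0.5095 -0.1329] [0.49 0.03]
[ 0.5243 -0.1299] [0.49 0.1 ]
[ 0.5389 -0.1245] [0.49 0.18]
[ 0.5528 -0.1165] [0.46 0.26]
[ 0.5656 -0.1062] [0.43 0.35]
[ 0.5768 -0.0935] [0.37 0.42]
[ 0.5858 -0.0794] [0.3  0.47]
[ 0.5922 -0.0658] [0.22 0.45]
[ 0.5967 -0.0509] [0.15 0.5 ]
[ 0.5988 -0.0351] [0.07 0.53]
[ 0.5982 -0.0187] [-0.02  0.55]
[ 0.5949 -0.0023] [-0.11  0.55]
[0.5887 0.0138] [-0.21  0.53]
[0.5797 0.0288] [-0.3  0.5]
[0.5681 0.0423] [-0.39  0.45]
[0.554  0.0537] [-0.47  0.38]
[0.538  0.0625] [-0.53  0.29]
```

Request:
drive_tool(
  targets=[
    {"tx": 0,"ty": -0.78,"tz": 0,"wx": 0,"wy": 0,"wz": 0,"claw": -1},
    {"tx": 0,"ty": -0.78,"tz": 0,"wx": 0,"wy": 0,"wz": 0,"claw": -1},
    {"tx": 0.3,"ty": -0.79,"tz": -0.16,"wx": 0,"wy": 0,"wz": 0,"claw": -1},
    {"tx": 0.5,"ty": 0,"tz": -0.16,"wx": 0,"wy": 0,"wz": 0,"claw": -1},
    {"tx": 0.54,"ty": 0,"tz": -0.16,"wx": 0,"wy": 0,"wz": 0,"claw": -1},
    {"tx": 0,"ty": 0,"tz": 0,"wx": 0,"wy": 0,"wz": 0,"claw": -1},
    {"tx": 0,"ty": 0,"tz": 0,"wx": 0,"wy": 0,"wz": 0,"claw": -1},
    {"tx": 0,"ty": 0,"tz": 0,"wx": 0,"wy": 0,"wz": 0,"claw": -1},
  ],
  force=20,
)

```text
clock: 41.0
tool_pos: [0.4667, -0.1338, 0.0542]
eef_rot: [0.12, 0.993, -0.0, -0.001]
contact_force: [-0.1, -0.4, -0.7]
opening: 0.005
finger_force: 0.0
```

Request:
drive_tool(
  targets=[
    {"tx": 0.43,"ty": 0,"tz": 0,"wx": 0,"wy": 0,"wz": 0,"claw": -1},
    {"tx": 0.44,"ty": 0,"tz": 0,"wx": 0,"wy": 0,"wz": 0,"claw": -1},
    {"tx": 0.49,"ty": 0.03,"tz": 0,"wx": 0,"wy": 0,"wz": 0,"claw": -1},
    {"tx": 0.49,"ty": 0.1,"tz": 0,"wx": 0,"wy": 0,"wz": 0,"claw": -1},
    {"tx": 0.49,"ty": 0.18,"tz": 0,"wx": 0,"wy": 0,"wz": 0,"claw": -1},
    {"tx": 0.46,"ty": 0.26,"tz": 0,"wx": 0,"wy": 0,"wz": 0,"claw": -1},
    {"tx": 0.43,"ty": 0.35,"tz": 0,"wx": 0,"wy": 0,"wz": 0,"claw": -1},
    {"tx": 0.37,"ty": 0.42,"tz": 0,"wx": 0,"wy": 0,"wz": 0,"claw": -1},
  ],
  force=20,
)

```text
clock: 41.8
tool_pos: [0.5711, -0.096, 0.0531]
eef_rot: [0.12, 0.993, -0.003, -0.005]
contact_force: [-5.0, -3.7, 0.4]
opening: 0.009
finger_force: 2.7
```

Run:
```python
from h import *
st=r.get_state();print(st["clock"],st["tool_pos"],st["contact_force"])
for n in("scene","side"): s=snap(n);print(n);links(s)
```

```text
41.8 [ 0.57108504 -0.09598139  0.05314213] [-4.97485013 -3.65133953  0.37584223]
scene
end 116 ends mm [528. -44.] [488.3 -17.9] wid 26.7 len 47.4 z 0.0834 col [123. 172. 209.]
side
end 142 ends mm [564.4 -58.6] [504.  -34.1] wid 27.1 len 65.1 z 0.0834 col [155. 209. 238.]
```

Request:
drive_tool(
  targets=[
    {"tx": 0.3,"ty": 0.47,"tz": 0.02,"wx": 0,"wy": 0,"wz": 0,"claw": -1},
    {"tx": 0.22,"ty": 0.45,"tz": 0,"wx": 0,"wy": 0,"wz": 0,"claw": -1},
    {"tx": 0.15,"ty": 0.5,"tz": 0,"wx": 0,"wy": 0,"wz": 0,"claw": -1},
    {"tx": 0.07,"ty": 0.53,"tz": 0,"wx": 0,"wy": 0,"wz": 0,"claw": -1},
    {"tx": -0.02,"ty": 0.55,"tz": 0,"wx": 0,"wy": 0,"wz": 0,"claw": -1},
    {"tx": -0.11,"ty": 0.55,"tz": 0,"wx": 0,"wy": 0,"wz": 0,"claw": -1},
    {"tx": -0.21,"ty": 0.53,"tz": 0,"wx": 0,"wy": 0,"wz": 0,"claw": -1},
    {"tx": -0.3,"ty": 0.5,"tz": 0,"wx": 0,"wy": 0,"wz": 0,"claw": -1},
  ],
  force=20,
)

```text
clock: 42.7
tool_pos: [0.579, 0.0249, 0.0549]
eef_rot: [0.121, 0.993, -0.002, 0.001]
contact_force: [1.0, -5.1, -0.9]
opening: 0.006
finger_force: 2.7
```

Request:
drive_tool(
  targets=[
    {"tx": -0.39,"ty": 0.45,"tz": 0,"wx": 0,"wy": 0,"wz": 0,"claw": -1},
    {"tx": -0.47,"ty": 0.38,"tz": 0,"wx": 0,"wy": 0,"wz": 0,"claw": -1},
    {"tx": -0.53,"ty": 0.29,"tz": 0,"wx": 0,"wy": 0,"wz": 0,"claw": -1},
    {"tx": -0.08,"ty": 0.02,"tz": 0,"wx": 0,"wy": 0,"wz": 0,"claw": -1},
    {"tx": -0.05,"ty": 0.01,"tz": 0,"wx": 0,"wy": 0,"wz": 0,"claw": -1},
    {"tx": 0,"ty": 0,"tz": 0,"wx": 0,"wy": 0,"wz": 0,"claw": -1},
    {"tx": 0,"ty": 0,"tz": 0,"wx": 0,"wy": 0,"wz": 0,"claw": -1},
    {"tx": 0,"ty": 0,"tz": 0,"wx": 0,"wy": 0,"wz": 0,"claw": -1},
  ],
  force=20,
)

```text
clock: 43.5
tool_pos: [0.5387, 0.0602, 0.0558]
eef_rot: [0.121, 0.993, -0.0, 0.005]
contact_force: [8.3, -6.7, -3.1]
opening: 0.004
finger_force: 5.2
```

Run:
```python
from h import *
st=r.get_state();print(st["clock"],st["tool_pos"],st["contact_force"])
for n in("scene","side"): s=snap(n);print(n);links(s)
```

```text
43.5 [0.53870079 0.06024555 0.05584121] [ 8.34954914 -6.67439851 -3.14572521]
scene
side
end 94 ends mm [491.  -37.2] [504.   20.8] wid 24.4 len 59.5 z 0.0838 col [108. 149. 189.]
```

Request:
drive_tool(
  targets=[
    {"tx": -0.15,"ty": 0.04,"tz": 0,"wx": 0,"wy": 0,"wz": 0,"claw": -1},
    {"tx": 0,"ty": 0,"tz": 0,"wx": 0,"wy": 0,"wz": 0,"claw": -1},
    {"tx": 0,"ty": 0,"tz": 0,"wx": 0,"wy": 0,"wz": 0,"claw": -1},
    {"tx": 0,"ty": 0,"tz": 0,"wx": 0,"wy": 0,"wz": 0,"claw": -1},
    {"tx": 0,"ty": 0,"tz": 0,"wx": 0,"wy": 0,"wz": 0,"claw": -1},
    {"tx": 0.5,"ty": -0.1,"tz": 0,"wx": 0,"wy": 0,"wz": 0,"claw": -1},
    {"tx": 0.5,"ty": -0.1,"tz": 0.1,"wx": 0,"wy": 0,"wz": 0,"claw": -1},
    {"tx": 0.5,"ty": -0.1,"tz": 0.5,"wx": 0,"wy": 0,"wz": 0,"claw": -1},
  ],
  force=20,
)

```text
clock: 44.4
tool_pos: [0.5735, 0.0548, 0.0722]
eef_rot: [0.12, 0.993, -0.0, -0.001]
contact_force: [0.2, 0.3, 0.3]
opening: 0.006
finger_force: 0.0
```

Request:
drive_tool(
  targets=[
    {"tx": 0,"ty": 0,"tz": 1,"wx": 0,"wy": 0,"wz": 0,"claw": -1},
    {"tx": 0,"ty": 0,"tz": 1,"wx": 0,"wy": 0,"wz": 0,"claw": -1},
    {"tx": 0,"ty": 0.2,"tz": 1,"wx": 0,"wy": 0,"wz": 0,"claw": -1},
    {"tx": -0.5,"ty": 1,"tz": 1,"wx": 0,"wy": 0,"wz": 0,"claw": -1},
    {"tx": -0.5,"ty": 1,"tz": 1,"wx": 0,"wy": 0,"wz": 0,"claw": -1},
    {"tx": -0.5,"ty": 1,"tz": 0.5,"wx": 0,"wy": 0,"wz": 0,"claw": -1},
    {"tx": -0.5,"ty": 1,"tz": 0,"wx": 0,"wy": 0,"wz": 0,"claw": -1},
    {"tx": 0,"ty": 0,"tz": 0,"wx": 0,"wy": 0,"wz": 0,"claw": -1},
  ],
  force=20,
)

```text
clock: 45.2
tool_pos: [0.5115, 0.187, 0.2391]
eef_rot: [0.116, 0.993, 0.002, 0.0]
contact_force: [0.1, 0.1, -0.1]
opening: 0.001
finger_force: 0.0
```

Run:
```python
from h import *
st=r.get_state();print(st["clock"],st["tool_pos"],st["contact_force"])
for n in("wrist","scene","side"):
    s=snap(n);print(n);links(s);stonesat(n)
    cv2.imwrite(f"pics/{n}5.png",s["image"])
```

```text
45.2 [0.51150571 0.18698135 0.23911692] [ 0.10305097  0.06172312 -0.13079661]
wrist
root 9 ends mm [518.1 105.3] [520.1 107.1] wid 1.4 len 2.7 z 0.0559 col [ 76. 107. 142.]
middle 9 ends mm [502.5  54.2] [503.4  58.6] wid 0.5 len 4.5 z 0.0703 col [ 83. 116. 155.]
end 4183 ends mm [491.3 -42.1] [528.1 108.1] wid 25.2 len 154.6 z 0.0844 col [ 98. 139. 181.]
wrist [158 143  99   6 461] [0.4616 0.1382] 0.0404 slope [-10.222   2.528]
wrist [152 156  44   5 186] [0.461  0.1339] 0.0406 slope [-6.589  1.681]
wrist [210 156  47   5 211] [0.4733 0.1653] 0.0404 slope [-7.402  1.984]
wrist [ 117  160   48   44 1746] [0.4599 0.1072] 0.0407 slope [-0.158  0.737]
wrist [ 182  161   49   48 1783] [0.4752 0.1378] 0.0406 slope [-0.348  0.588]
wrist [250 210   8  18 132] [0.5005 0.1706] 0.0404 slope [-1.503  2.639]
wrist [183 221  48  30 948] [0.5202 0.1477] 0.0407 slope [-2.23   0.734]
wrist [235 238  23   3  66] [0.5644 0.1384] 0.0404 slope [-0.158  0.036]
wrist [124 240  49  21 643] [0.5123 0.1093] 0.0408 slope [-2.304  0.63 ]
scene
end 365 ends mm [491.5 -36.2] [526.8 110.8] wid 25.8 len 151.2 z 0.0837 col [ 88. 122. 155.]
scene [293 221  12  13 104] [0.6906 0.3033] 0.0396 slope [1.426 0.347]
scene [267 228  18  15 213] [0.7212 0.2946] 0.0397 slope [0.843 0.893]
scene [299 239  17  15 205] [0.4967 0.1233] 0.04 slope [ 0.031 -0.013]
scene [276 245  19  16 238] [0.728  0.3256] 0.0401 slope [0.903 1.042]
side
end 227 ends mm [493.6 -27.9] [525.1 102.5] wid 25.5 len 134.1 z 0.0835 col [ 98. 133. 169.]
side [286 184  11  11  83] [0.5662 0.0864] 0.0393 slope [-0.151  0.036]
side [263 189  15  12 144] [0.4953 0.1066] 0.0394 slope [ 0.048 -0.02 ]
side [294 198  11  11  88] [0.5511 0.0262] 0.0399 slope [-0.092 -0.007]
side [270 204  16  12 149] [0.4779 0.0454] 0.0395 slope [ 0.029 -0.02 ]
```

View pics/wrist5.png

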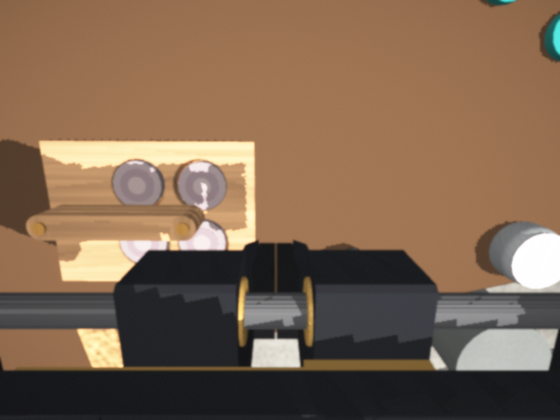

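View pics/side5.png

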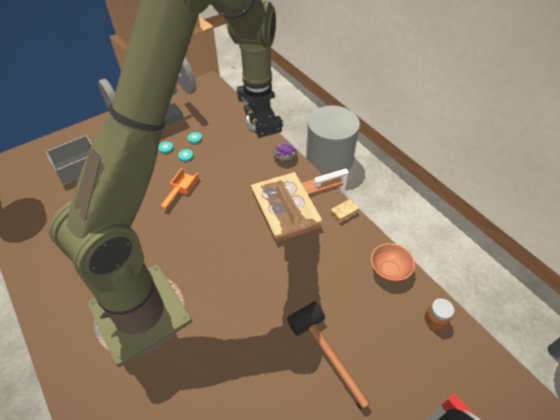

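The folded stack runs along the rack from (38,227) to (190,227) in the wrist view, at 76.2° against the rack's 76.3°. All four slabs are flush and the bystanders are in place, so I'm handing in.

```bash
python3 -c "
from h import *
print(workorder.finish_job())"
```

```text
the job is handed in; nothing more can be done
None
```

I handed the job in at about 45 s of the 208 s limit: all four slabs measure flush in their pockets, the hold-down arm is folded end, middle, then root and sits home over the slabs, and the bystanders look unmoved; `finish_job()` returned no verdict.

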